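# Set a stand's gap with the gauge blade and repack its foam tool tray

### The job

Set the foot of the bench stand one gauge blade above its table: take the blade from the foam tray and slide it along the channel under the foot until its shoulders stop against the ribs, then turn the clamp knob anticlockwise until the head sinks on to the blade, tighten the knob again and draw the blade out, leaving the head clamped at that height. Pack the kit: at the end the blade and every tool that lies on the bench must lie flat and fully down in the foam cavity cut to its outline. Leave the bottle, the dish and the timer alone.

Things in the scene. Friction and masses are not known exactly. Their poses are not given: they have to be found in the camera images.
- kit_tray: Shallow black case bottom, 178 x 190 mm, rim 18 mm high, fixed in a new place each time, with a grey foam sheet (top at 14 mm) that has five cavities 8 mm deep, floor 6 mm above the bench, each 2.5 mm wider all round than its part. Origin: centre of its underside; z up. A seated part has its x, y, z axes along the tray's x, y, z.
- gauge_grip (a point): Gauge blade: black handle block 38 wide (y) x 24 long (x) x 20 mm high, then towards its +x a flat steel blade 95 x 24 x 6 mm flush with its underside; 0.14 kg. This point: middle of the block, 10 mm above the underside. Grip the block across y; the shoulders are its front faces, 12 mm ahead of this point. It starts in its cavity in the tray.
- spanner_grip (a point): Double open-ended spanner, 104 mm long along x, black sleeve grip 16 wide (y) x 60 x 18 mm high; flat steel jaws 10 mm thick at mid-height: 36 mm wide and 28 long at +x, 31 wide and 24 long at -x. 0.15 kg. This point: middle of the sleeve, 9 mm above the underside, 2 mm to -x of the middle of the length. Grip across y. May be absent.
- key_grip (a point): T-handled key lying flat: black crossbar 16 (x) x 62 (y) x 20 mm high, steel stem 9 mm thick running 50 mm from it to +x, top of the stem 10.5 mm above the underside. 0.10 kg. This point: middle of the crossbar, 10 mm above the underside. Grip the crossbar across x, fingertips above the stem. May be absent.
- bracket_grip (a point): Aluminium angle bracket lying on its side: an L of two legs 62 mm long outside, 10 mm thick, 20 mm high. One leg runs along y, the other along x from its -y end. 0.10 kg. This point: in the leg along y, mid-thickness, 26 mm from the outer face of the other leg, 10 mm above the underside. Grip this leg across x. May be absent.
- socket_grip (a point): Round steel drive socket standing on end, 38 mm diameter, 34 mm high, 0.12 kg. This point: its centre, 17 mm above the underside. May be absent.
- gauge_cavity (a point): Where gauge_grip comes to lie when the gauge blade is fully down in its cavity; axes as the seated part (x towards the blade's tip).
- spanner_cavity (a point): Where spanner_grip comes to lie when the spanner is fully down in its cavity; axes as the seated part (x towards the wider jaw). The cavity takes it this way round only.
- key_cavity (a point): Where key_grip comes to lie when the T-key is fully down in its cavity; axes as the seated part (x along the stem).
- bracket_cavity (a point): Where bracket_grip comes to lie when the bracket is fully down in its cavity; axes as the seated part.
- socket_cavity (a point): Where socket_grip comes to lie when the socket is fully down in its round cavity, upright.
- gap_seat (a point): Grey bench stand, base 172 x 92 mm, fixed in a new place each time. This point: on its steel table (26 mm above the bench), right under the foot; x runs from the stand's open front end towards the post, z up. A channel 28 mm wide between two ribs 5 mm high runs along x from 71 mm before this point to 16 mm past it. The table's front end is 101 mm before it.
- stand_head (a joint): Height of the foot's flat underside (26 mm disc) above the table, m, 0 to 0.05; starts 0.014 to 0.028. The head (0.35 kg) slides on the post: its arm reaches 15 mm to -x of gap_seat, arm top 49 mm and sleeve round the post 72 mm above the foot's underside. It sinks gently by its own weight when the clamp is free; tight, friction holds it up to about 45 N. On the blade it reads 0.006.
- clamp_knob (a joint): Angle of the clamp knob, rad, 0 to 1.6, growing clockwise seen from above. It grips from about 0.7, counts as tight above 1.0 and as free below 0.6; starts 1.15 to 1.45. Stays where it is left; turning takes 0.1 to 0.2 N m.
- knob_grip (a point): Black clamp knob on top of the post, 48 mm past gap_seat: an upright bar 48 mm long (x), 13 mm thick (y), 24 mm high on a 40 mm disc. This point: on the vertical turning axis, 180 mm above the bench, 10 mm under the top of the bar. Turns with the knob; x lies along the bar.
- small_bottle: Bystander: small capped bottle, 45 mm diameter, 90 mm high; origin under its centre.
- glass_dish: Bystander: round dish, 60 mm diameter, 15 mm high; origin under its centre.
- bench_timer: Bystander: flat white timer, 52 x 66 x 16 mm; origin under its centre.

How it is judged:
On the way, in this order (a step that is already met when the one before it is completed fails the run):
1. the gauge blade lies in the channel under the foot, in up to its shoulders (x of gauge_grip in the frame of gap_seat above -0.0865 m and y of gauge_grip in the frame of gap_seat between -0.004 and 0.004 m and z of gauge_grip in the frame of gap_seat below 0.013 m and angle between the x axis of gauge_grip and the x axis of gap_seat, either way round below 0.08 rad), for 0.2 s.
2. the clamp is free and the head has sunk on to the blade (all of step 1 and value of joint clamp_knob below 0.6 rad and value of joint stand_head below 0.0075 m), for 0.2 s.
3. the clamp is tight with the head resting on the blade (all of step 1 and value of joint clamp_knob above 1 rad and value of joint stand_head between 0.005 and 0.007 m), for 0.2 s.
4. the blade is drawn out of the gap and the head has stayed (horizontal distance between gauge_grip and gap_seat above 0.13 m and value of joint clamp_knob above 1 rad and value of joint stand_head between 0.005 and 0.007 m), for 0.2 s.
At the end, for the whole second after the job is handed in: The head stands clamped (knob above 1.0 rad) with the foot 6 mm above the table, to 1 mm, and the gauge blade and every tool present lies in its own cavity: grip point within 6 mm of its seated place, level and in line within 0.08 rad (value of joint clamp_knob above 1 rad and value of joint stand_head between 0.005 and 0.007 m and distance between gauge_grip and gauge_cavity below 0.006 m and angle between the z axis of gauge_grip and the z axis of gauge_cavity, either way round below 0.08 rad and angle between the x axis of gauge_grip and the x axis of gauge_cavity, either way round below 0.08 rad and distance between spanner_grip and spanner_cavity below 0.006 m and angle between the z axis of spanner_grip and the z axis of spanner_cavity, either way round below 0.08 rad and angle between the x axis of spanner_grip and the x axis of spanner_cavity, either way round below 0.08 rad and distance between key_grip and key_cavity below 0.006 m and angle between the z axis of key_grip and the z axis of key_cavity, either way round below 0.08 rad and angle between the x axis of key_grip and the x axis of key_cavity, either way round below 0.08 rad and distance between bracket_grip and bracket_cavity below 0.006 m and angle between the z axis of bracket_grip and the z axis of bracket_cavity, either way round below 0.08 rad and angle between the x axis of bracket_grip and the x axis of bracket_cavity, either way round below 0.08 rad and distance between socket_grip and socket_cavity below 0.006 m and angle between the z axis of socket_grip and the z axis of socket_cavity, either way round below 0.08 rad); the robot touches nothing.
It fails at once if a bystander (bottle, dish, timer) is shifted by more than 3 cm or tipped over (distance of any of small_bottle, glass_dish, bench_timer from where it was at the start of the episode above 0.03 m or angle between any of small_bottle, glass_dish, bench_timer's own z axis and vertical above 0.5 rad).
Of spanner, key, bracket, socket only 2 to 4 are there at a start; the rules pass over those that are not, and their reading is None.
At some moment in a run one of spanner, key, bracket, socket may be knocked a few centimetres aside while the robot is not near it.
Once in a run the grip may slacken for a moment while it holds something.
It also fails if it takes over 210 s, if anything falls off the work surface, if the arm or the gripper's body presses on something with over 40 N, if the wrist force passes 120 N, or if a joint passes its speed limit or range.

### The arm

A 6-joint arm with a two-finger parallel gripper is mounted at the origin on a cart in front of the work surface, level with it; the furniture and walls round the work are solid. World frame = base frame: x ahead of the robot, y to its left, z up, the work surface at z = 0. Lengths are in m, angles in rad, forces in N, time in s.
With the tool pointing down it reaches from about 0.3 to 0.775 m from the base axis. Payload 14.6 kg.
Tool frame: the origin (TCP) lies at the very end of the fingers, on their centre line; the grasp point (between the pads) lies 19 mm behind it; z points along the fingers, y is the line along which they close (so a half turn about z gives the same grasp; the last joint's range is limited). The gripper opens to 94 mm and grips with 3 to 60 N. Pads are 16 mm wide; open, the fingers measure 119 mm over their backs; the gripper's body (75 mm by 177 mm) begins 78 mm behind the grasp point.
Start: joints at [1.209, 0.3, 1.521, -0, 1.321, -0.067], TCP at [0.16, 0.526, 0.205] pointing down, gripper open.
Joint ranges: [-3.03, 3.03], [-0.79, 2.21], [0.23, 2.52], [-1.04, 4.18], [0, 3.07], [-2.55, 2.55]. Speed limits (rad/s): [2.22, 2.22, 2.57, 3.14, 3.14, 3.14].

### API

Orientations are given as [roll, pitch, yaw] about the fixed x, y, z axes, in that order (R = Rz(yaw) Ry(pitch) Rx(roll)).
In Python, from station import ctrl gives the robot as it stands.
- The arm moves only by the shell command python3 -m pendant 'ROWS' [OPENING] [FORCE]. ROWS is JSON, a list of rows, each a list of 2 entries, a list of its own where there are three numbers: the shift along the world's x, y, z in cm, then the turn about the world's z in rad. A call has 1 to 20 rows; each row shifts and turns the commanded pose from where the row before left it; what a row does not reach is not made up. A row lasts 1/12 s, in which the tool goes at most 41.7 mm and 7.16 degrees, less where a joint would pass 70% of its speed; a pose out of reach is approached as far as the arm can. A call is refused whole if a number of a shift passes 4.17 or a number of a turn 0.125, either way. A call with a gripper value outside its range is refused whole. OPENING is the opening, from 0 (shut) to 1 (fully open), set as the call begins (- or left out, the last holds). The fingers move at their own pace and stop on an object; FORCE is the grip in N (left out, the last holds). Time passes only in rows, so rows that do not move let the fingers close. It gives the time, the measured TCP pose, the force, the opening and the grip force at its end, in the units of the state.
- ctrl.get_obs(): the state, without advancing time (a new reading comes with each control period).
- ctrl.camera(name): name is "scene" or "top" or "wrist"; returns a dict with "color" (384x512x3 uint8, red, green, blue), "intrinsics" (3x3 intrinsics, pixels), "k1" (the pictures are not rectified: a ray, as slopes to the right and down, at radius r is drawn at 1 + k1 r^2 times it, then the intrinsics apply), "camera_from_world" (4x4, takes a point from world to camera coordinates). Camera axes: x right, y down, z forward; pixel columns grow to the right and rows downward; lengths in m; the calibration is good to about 2 mm. A picture is of the moment at which its call begins. There is no depth.
- ctrl.hand_in(): hands the job in; it is judged then, once.
The state is a dict: "time_s": time; "qpos": joint angles; "joint_vel": joint speeds; "tau": joint torques, N m; "ee_pos": TCP position; "eef_rot": TCP orientation; "force": force on the tool from outside, world axes, zero at the start; "moment": the same for the moment, N m; "grip_width": finger opening in m; "grip_force": force on a finger pad.
Only numpy, scipy, OpenCV 4.12 (cv2) and the standard library are available. Lean on these libraries where they do the work, as an engineer would, in place of code of your own. Each camera call takes 0.05 s, during which the arm holds its last target. There are 200 camera calls.

## Working session

There is one attempt and no reset: what is moved stays moved. The work goes in short steps, Python scripts to look and compute and a shell command to move; the robot and the scene stay as the last step left them, time stands still between calls to the robot, and variables do not carry over. Pictures are saved under pics/ and viewed, at most 14 in all, crops included, and the job is handed in when it is done.

```bash
ls; mkdir -p pics; cat > h.py <<'E'
import numpy as np, cv2
from station import ctrl
def snap(name,fn=None):
    d=ctrl.camera(name)
    if fn: cv2.imwrite('pics/'+fn,d['color'][:,:,::-1])
    np.savez('last_%s.npz'%name,**d)
    return d
def load(name): return dict(np.load('last_%s.npz'%name))
def ray(d,u,v):
    K=d['intrinsics'];k=float(d['k1'])
    p=np.array([(u-K[0,2])/K[0,0],(v-K[1,2])/K[1,1]]);q=p.copy()
    for _ in range(30): q=p/(1+k*(q@q))
    M=d['camera_from_world'];R=M[:3,:3]
    return -R.T@M[:3,3],R.T@np.r_[q,1]
def on(d,u,v,z):
    o,r=ray(d,u,v);return (o+r*(z-o[2])/r[2])
def proj(d,P):
    M=d['camera_from_world'];c=M[:3,:3]@np.asarray(P,float)+M[:3,3];q=c[:2]/c[2]
    q=q*(1+float(d['k1'])*(q@q));K=d['intrinsics'];return K[0,0]*q[0]+K[0,2],K[1,1]*q[1]+K[1,2]
E
python3 - <<'E'
from h import *
for n in('scene','top'):
    d=snap(n,n+'0.png');M=d['camera_from_world'];print(n,-M[:3,:3].T@M[:3,3],M[2,:3],d['k1'],d['intrinsics'][0,0])
a=cv2.imread('pics/top0.png');cv2.imwrite('pics/top0b.png',cv2.resize(a,(800,600)))
o=ctrl.get_obs();print(o)
E
```

```text
pics
scene [0.12042739 0.43655016 0.81596167] [ 0.47709362 -0.43224649 -0.76520889] 0.0008241795602089536 349.75441165999666
top [0.40887574 0.04981682 1.01648416] [ 0.15894207 -0.01943165 -0.98709667] -0.09972012258820918 351.17859468937644
{'time_s': 0.1, 'qpos': array([ 1.20938825e+00,  3.00422284e-01,  1.52150022e+00, -4.86391436e-06,
        1.32070303e+00, -6.65540131e-02]), 'joint_vel': array([ 0.00020185, -0.00101814, -0.00328746, -0.00096137,  0.00045869,
       -0.00032292]), 'tau': array([ 1.76014106e-03, -5.32641256e+01, -3.53280473e+01,  7.09620793e-02,
        2.35517370e-02, -7.04013974e-05]), 'ee_pos': array([0.1597287 , 0.52605569, 0.20494731]), 'eef_rot': array([-3.14056175e+00, -6.39907487e-05,  2.84673976e+00]), 'force': array([-0.7128974 ,  1.18918298, -0.81716773]), 'moment': array([0.06271572, 0.04168259, 0.00321965]), 'grip_force': 0.0, 'grip_width': 0.0939848989804794}
```

View pics/top0b.png

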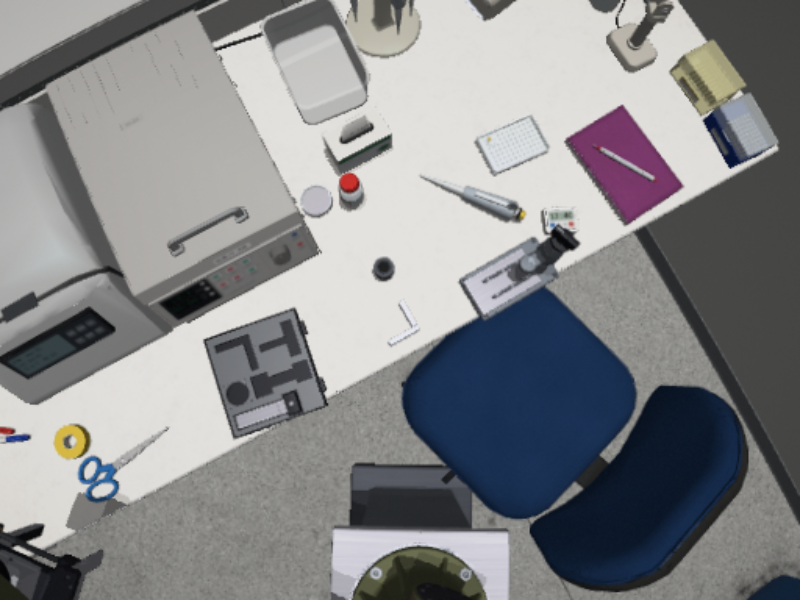

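View pics/scene0.png

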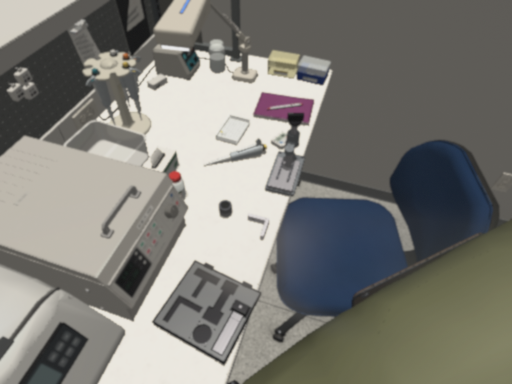

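Top view (800x600): the tray is around (265,372), the gauge block at (291,402) with its blade running to the left. The socket is at (383,267), the bracket at (405,325), the stand at (510,275) and its knob near (565,238). The spanner and the key are absent. Next I'll measure coarse positions.

```bash
python3 - <<'E'
from h import *
d=load('top')
f=512/800
for n,u,v,z in [('trayA',205,340,.018),('trayB',302,308,.018),('trayC',327,404,.018),('trayD',234,437,.018),('gblock',291,402,.026),('gtip',238,420,.012),('socket',383,267,.034),('brk corner',417,329,.02),('brk e1',389,343,.02),('brk e2',403,302,.02),('stand L',461,279,.02),('stand bl',487,318,.02),('stand tl',537,238,.02),('knob',566,238,.19),('timer',560,220,.016),('bottle',349,183,.09),('dish',316,200,.015)]:
    print(n,on(d,u*f,v*f,z).round(3))
E
python3 -m pendant '[[[0,0,0],0]]'
```

```text
trayA [0.478 0.403 0.018]
trayB [0.543 0.228 0.018]
trayC [0.37  0.173 0.018]
trayD [0.306 0.338 0.018]
gblock [0.372 0.237 0.026]
gtip [0.336 0.334 0.012]
socket [0.62  0.081 0.034]
brk corner [0.51  0.016 0.02 ]
brk e1 [0.483 0.066 0.02 ]
brk e2 [0.559 0.043 0.02 ]
stand L [ 0.605 -0.064  0.02 ]
stand bl [ 0.534 -0.113  0.02 ]
stand tl [ 0.689 -0.208  0.02 ]
knob [ 0.643 -0.21   0.19 ]
timer [ 0.728 -0.254  0.016]
bottle [0.759 0.145 0.09 ]
dish [0.751 0.214 0.015]
time_s: 0.18
ee_pos: [0.1597, 0.5261, 0.2051]
eef_rot: [-3.141, -0.0, 2.847]
force: [0.5, 0.5, -0.8]
grip_width: 0.0937
grip_force: 0.0
```

```bash
python3 -m pendant '[[[2.5,-2.5,0.7],-0.09],[[2.5,-2.5,0.7],-0.09],[[2.5,-2.5,0.7],-0.09],[[2.5,-2.5,0.7],-0.09],[[2.5,-2.5,0.7],-0.09],[[2.5,-2.5,0.7],-0.09],[[2.5,-2.5,0.7],-0.09],[[2.5,-2.5,0.7],-0.09],[[2.5,-2.5,0.7],-0.1],[[2.5,-2.5,0.7],-0.1],[[0,0,0],0],[[0,0,0],0],[[0,0,0],0]]' 1
python3 - <<'E'
from h import *
d=snap('wrist','w1.png');M=d['camera_from_world'];print(-M[:3,:3].T@M[:3,3],M[2,:3],M[0,:3])
E
```

```text
time_s: 1.27
ee_pos: [0.4094, 0.2765, 0.2751]
eef_rot: [-3.141, -0.0, 1.928]
force: [-0.1, 0.9, -0.8]
grip_width: 0.0939
grip_force: 0.0
[0.38703744 0.3382986  0.45420218] [ 0.07812787 -0.21137104 -0.97427836] [ 9.37062758e-01  3.49160449e-01 -6.07309639e-04]
```

View pics/w1.png

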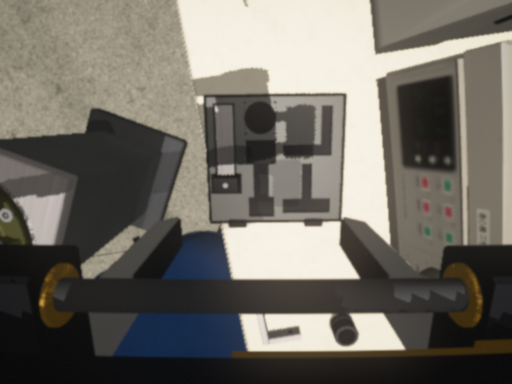

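The wrist view shows the tray at (205–346, 94–222), with the blade block at (225,184) and its tip at (224,105). I'll get precise fits for the tray, the cavities and the blade.

```bash
python3 - <<'E'
from h import *
d=load('wrist');im=d['color'];g=cv2.cvtColor(im,cv2.COLOR_RGB2GRAY)
c=im[88:230,196:356];cv2.imwrite('pics/w1c.png',cv2.resize(c[:,:,::-1],None,fx=4,fy=4,interpolation=cv2.INTER_CUBIC))
# tray outline: dark black rim
for r in (100,130,160,200): print(r,g[r,200:232].tolist())
for cc in (215,300): print(cc,g[88:110,cc].tolist())
print('brk',g[115,280:350].tolist())
E
```

```text
100 [240, 240, 230, 180, 105, 82, 117, 140, 147, 149, 149, 149, 149, 149, 144, 125, 98, 80, 76, 75, 75, 76, 75, 75, 75, 76, 76, 76, 77, 77, 77, 77]
130 [171, 178, 158, 127, 98, 63, 45, 53, 63, 68, 70, 70, 66, 57, 49, 64, 91, 104, 106, 104, 103, 102, 103, 105, 106, 105, 107, 105, 105, 106, 106, 107]
160 [161, 157, 151, 143, 141, 127, 84, 43, 37, 42, 46, 48, 47, 46, 44, 41, 45, 62, 69, 70, 69, 68, 68, 68, 70, 69, 69, 68, 67, 67, 67, 69]
200 [161, 159, 158, 157, 160, 161, 160, 143, 100, 61, 68, 101, 115, 118, 119, 119, 119, 119, 120, 121, 122, 122, 122, 122, 123, 122, 123, 123, 124, 124, 124, 125]
215 [143, 144, 144, 144, 143, 132, 102, 65, 58, 81, 102, 115, 125, 128, 113, 88, 83, 111, 147, 169, 178, 178]
300 [241, 241, 241, 236, 216, 158, 96, 94, 132, 156, 164, 165, 166, 165, 164, 153, 126, 99, 89, 86, 86, 87]
brk [81, 82, 82, 82, 82, 83, 82, 83, 83, 83, 83, 83, 83, 83, 83, 83, 83, 83, 83, 84, 84, 84, 83, 85, 85, 84, 84, 84, 85, 85, 85, 85, 86, 90, 106, 129, 150, 159, 162, 160, 148, 124, 94, 79, 76, 77, 78, 77, 76, 74, 71, 81, 115, 145, 157, 157, 157, 157, 156, 157, 155, 151, 136, 108, 97, 144, 207, 234, 239, 240]
```

View pics/w1c.png

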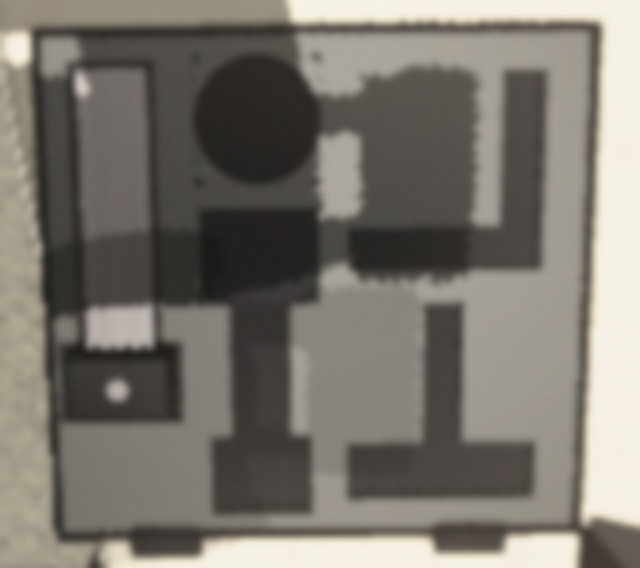

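```bash
python3 - <<'E'
from h import *
d=load('wrist')
P=lambda cx,cy,z: on(d,196+(cx+.5)/4-.5,88+(cy+.5)/4-.5,z)
C=[P(35,25,.018),P(600,25,.018),P(582,538,.018),P(60,538,.018)]
for c in C: print(c.round(4))
n=lambda a:np.linalg.norm(a)
print('sizes',n(C[0]-C[1]),n(C[1]-C[2]),n(C[2]-C[3]),n(C[3]-C[0]),'centre',np.mean(C,0))
ex=(C[0]-C[3])+(C[1]-C[2]);print('yaw x',np.degrees(np.arctan2(ex[1],ex[0])))
ey=(C[0]-C[1])+(C[3]-C[2]);print('yaw y-90',np.degrees(np.arctan2(ey[1],ey[0]))-90)
print('gauge dot',P(118,390,.026)); print('socket cav',P(257,118,.014))
b=P(540,268,.014);print('brk corner',b,'ends',P(348,268,.014),P(543,70,.014),n(b-P(348,268,.014)))
e=P(78,65,.012);f=P(155,65,.012);print('tip',(e+f)/2)
yaw=np.arctan2(*( (e+f)/2-P(118,390,.026))[[1,0]]);print(np.degrees(yaw))
E
```

```text
[0.3059 0.3438 0.018 ]
[0.4802 0.4091 0.018 ]
[0.5455 0.2444 0.018 ]
[0.3697 0.179  0.018 ]
sizes 0.18612171889938053 0.17712127775110564 0.18751980813300945 0.17681611247757428 centre [0.42532313 0.2940703  0.018     ]
yaw x 111.40481703219928
yaw y-90 -249.53433040155386
gauge dot [0.3719314  0.23935035 0.026     ]
socket cav [0.38481115 0.34117498 0.014     ]
brk corner [0.49393821 0.32811369 0.014     ] ends [0.43179811 0.30483726 0.014     ] [0.46891309 0.38952807 0.014     ] 0.06635648414653073
tip [0.33455701 0.34109074 0.012     ]
110.17083667369907
```

```bash
python3 -m pendant '[[[-0.5,-0.5,-3.4],0],[[-0.5,-0.5,-3.4],0],[[-0.5,-0.5,-3.4],0],[[-0.5,-0.5,-3.4],0],[[-0.5,-0.5,-3.4],0],[[-0.5,-0.5,-3.4],0],[[-0.5,-0.5,-2.4],0],[[-0.24,-0.25,-1],0],[[0,0,0],0],[[0,0,0],0],[[0,0,0],0]]' 1
python3 -c "
from h import *
d=snap('wrist','w2.png')"
```

```text
time_s: 2.23
ee_pos: [0.3727, 0.2397, 0.0384]
eef_rot: [3.14, -0.0, 1.928]
force: [-0.4, 0.5, 0.1]
grip_width: 0.0936
grip_force: 0.0
```

View pics/w2.png

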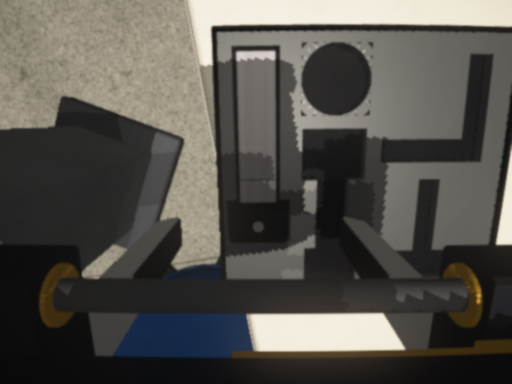

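The block's dot shows at pixel (258,227), which should match the TCP prediction. The closer view also gives the socket cavity at (336,78) and the bracket corner at (480,161), so I'll check both.

```bash
python3 - <<'E'
from h import *
d=load('wrist')
print('tcp proj',proj(d,[.3727,.2397,.0384]))
print('dot',on(d,258.5,227,.026)); print('tip',on(d,256.5,49,.012))
print('socket cav',on(d,336,78,.014))
b=on(d,480.5,161.5,.014);print('brk corner',b,on(d,382,162,.014),on(d,491,54,.014),on(d,491,161.5,.014))
print('TL',on(d,213,26,.018),'BL',on(d,222,279,.018))
E
```

```text
tcp proj (np.float64(259.5632793886193), np.float64(233.19436883387465))
dot [0.37219767 0.23908181 0.026     ]
tip [0.33337066 0.3399308  0.012     ]
socket cav [0.38464144 0.34104798 0.014     ]
brk corner [0.49449294 0.32786584 0.014     ] [0.43294722 0.30420176 0.014     ] [0.46892042 0.38939631 0.014     ] [0.50128216 0.33045267 0.014     ]
TL [0.30580217 0.34192391 0.018     ] BL [0.36273621 0.19240755 0.018     ]
```

```bash
python3 -m pendant '[[[-0.05,-0.05,-1],0],[[0,0,-0.85],0],[[0,0,0],0]]' 1 && python3 -m pendant '[[[0,0,0],0],[[0,0,0],0],[[0,0,0],0],[[0,0,0],0],[[0,0,0],0],[[0,0,0],0],[[0,0,0],0],[[0,0,0],0]]' 0 50
```

```text
time_s: 2.53
ee_pos: [0.3712, 0.2379, 0.0174]
eef_rot: [-3.14, 0.0, 1.927]
force: [-0.4, -1.1, 0.1]
grip_width: 0.0938
grip_force: 0.0
time_s: 3.2
ee_pos: [0.3719, 0.2383, 0.019]
eef_rot: [3.141, -0.0, 1.927]
force: [0.0, -0.7, 0.2]
grip_width: 0.0443
grip_force: 0.0
```

```bash
python3 -m pendant '[[[0,0,0],0],[[0,0,0],0],[[0,0,0],0],[[0,0,0],0],[[0,0,0],0]]' - 50 && python3 -m pendant '[[[0,0,1],0],[[0,0,1],0],[[0,0,2],0],[[0,0,0],0],[[0,0,0],0]]'
```

```text
time_s: 3.62
ee_pos: [0.3719, 0.2383, 0.019]
eef_rot: [3.142, 0.0, 1.927]
force: [0.8, -0.1, 1.0]
grip_width: 0.0369
grip_force: 49.9
time_s: 4.03
ee_pos: [0.3725, 0.2386, 0.0601]
eef_rot: [3.139, -0.0, 1.927]
force: [-0.4, -0.1, -1.0]
grip_width: 0.037
grip_force: 49.9
```

```bash
python3 -m pendant '[[[0,0,3],0],[[0.6,-1,3],-0.124],[[0.6,-1,3],-0.124],[[0.6,-1,3],-0.124],[[0.7,-1,2],-0.124],[[0.7,-1,1],-0.124],[[0.7,-1,0],-0.124],[[0.7,-1,0],-0.124],[[0.7,-1,0],-0.124],[[0.7,-1,0],-0.124],[[0.7,-1,0],-0.124],[[0.7,-1,0],-0.124]]' && python3 -m pendant '[[[0.7,-1,0],-0.124],[[0.7,-1,0],-0.124],[[0.7,-1,0],-0.124],[[0.7,-1,0],-0.124],[[0.7,-1,0],-0.124],[[0.7,-1,0],-0.124],[[0.7,-1,0],-0.124],[[0.7,-1,0],-0.124],[[0.7,-1,0],-0.124],[[0.7,-1,0],-0.124],[[0.7,-1,0],-0.124],[[0,0,0],0],[[0,0,0],0],[[0,0,0],0]]' 
python3 - <<'E'
from h import *
print(ctrl.get_obs()['qpos'])
d=snap('wrist','w3.png')
E
```

```text
time_s: 5.03
ee_pos: [0.4459, 0.1277, 0.2082]
eef_rot: [-3.141, 0.001, 0.557]
force: [-0.5, -0.1, -1.6]
grip_width: 0.0373
grip_force: 49.9
time_s: 6.2
ee_pos: [0.5225, 0.0187, 0.2085]
eef_rot: [3.141, 0.001, -0.797]
force: [-0.7, 0.6, -1.6]
grip_width: 0.0372
grip_force: 50.0
[-3.44329829e-02  2.37390216e-01  1.59301085e+00  1.83801944e-04
  1.31206495e+00  2.33372543e+00]
```

View pics/w3.png

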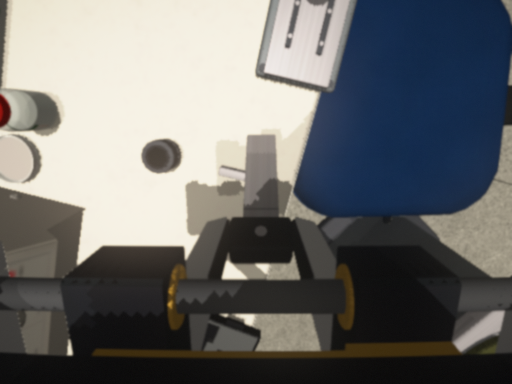

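The stand front is in view, with rib lines at (292,25) and (325,30) and front corners at (258,75) and (332,90). I'll move over it.

```bash
python3 -m pendant '[[[0.5,-1.2,0.5],-0.05],[[0.5,-1.2,0.5],-0.05],[[0.5,-1.2,0.5],-0.05],[[0.5,-1.2,0.5],-0.05],[[0.5,-1.2,0],0],[[0.5,-1.2,0],0],[[0,0,0],0],[[0,0,0],0],[[0,0,0],0]]' 
python3 - <<'E'
from h import *
print(ctrl.get_obs()['qpos'])
d=snap('wrist','w4.png')
E
```

```text
time_s: 7.0
ee_pos: [0.5527, -0.0533, 0.2286]
eef_rot: [3.141, 0.001, -1.0]
force: [0.5, -0.3, -2.7]
grip_width: 0.0371
grip_force: 50.0
[-1.62234108e-01  2.95208970e-01  1.47294803e+00  1.95729421e-04
  1.37415020e+00  2.40842602e+00]
```

View pics/w4.png

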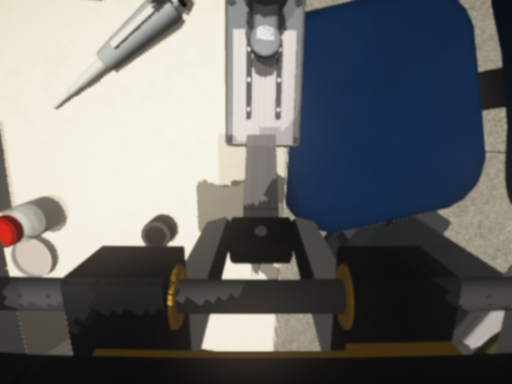

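The stand is straight ahead, with rib lines at u≈249 and u≈279 (v 50–118) and its front edge at v≈140. I'll zoom in.

```bash
python3 - <<'E'
from h import *
d=load('wrist');im=d['color'];c=im[0:150,215:315];cv2.imwrite('pics/w4c.png',cv2.resize(c[:,:,::-1],None,fx=4,fy=4,interpolation=cv2.INTER_CUBIC))
g=cv2.cvtColor(im,cv2.COLOR_RGB2GRAY)
for r in (70,90,110): print(r,g[r,240:290].tolist())
E
```

```text
70 [223, 224, 224, 226, 224, 206, 157, 113, 101, 101, 105, 138, 188, 199, 167, 129, 113, 110, 108, 108, 108, 110, 111, 110, 108, 109, 109, 110, 110, 110, 109, 109, 109, 113, 127, 135, 120, 103, 99, 97, 107, 142, 184, 208, 217, 220, 221, 219, 218, 216]
90 [224, 224, 224, 226, 224, 202, 150, 110, 102, 103, 110, 150, 199, 217, 218, 220, 223, 222, 220, 220, 221, 222, 222, 221, 220, 220, 221, 223, 223, 222, 220, 219, 221, 221, 213, 188, 137, 104, 100, 102, 117, 158, 198, 214, 219, 221, 219, 217, 217, 215]
110 [225, 224, 225, 226, 223, 207, 182, 186, 197, 178, 151, 170, 206, 218, 219, 221, 222, 221, 220, 221, 222, 224, 223, 221, 219, 220, 221, 224, 223, 222, 219, 219, 219, 216, 198, 167, 172, 200, 207, 192, 175, 197, 212, 217, 219, 219, 217, 215, 215, 215]
```

View pics/w4c.png

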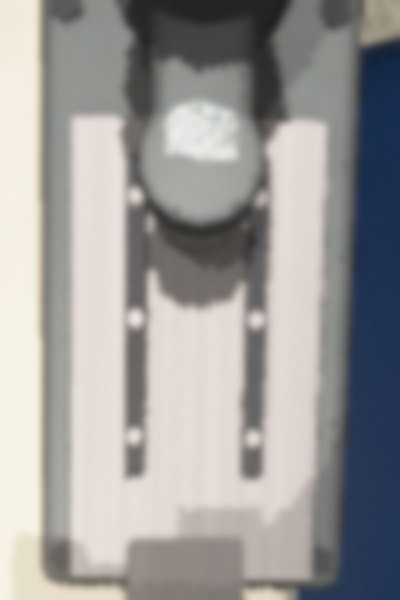

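```bash
python3 - <<'E'
from h import *
d=load('wrist')
P=lambda cx,cy,z: on(d,215+(cx+.5)/4-.5,(cy+.5)/4-.5,z)
L1,R1,L2,R2=P(135,477,.031),P(251,477,.031),P(136.5,205,.031),P(260,205,.031)
print(np.linalg.norm(L1-R1),np.linalg.norm(L2-R2))
m1=(L1+R1)/2;m2=(L2+R2)/2
for a,b in((L1,L2),(R1,R2),(m1,m2)): v=b-a;print('yaw',np.arctan2(v[1],v[0]),np.linalg.norm(v))
x=(m2-m1)/np.linalg.norm(m2-m1)
# front ends line normal
v=L1-R1;print('yaw from ends',np.arctan2(v[1],v[0])-np.pi/2)
e=(P(46,300,.02)+P(358,300,.02))/2;e2=(P(50,560,.02)+P(335,560,.02))/2;print('base centre',e,e2,np.arctan2(*(e-e2)[[1,0]]))
g=m1+.071*x;print('gap',g,'m1',m1)
print('blade dot', on(d,260.5,231,.2286+.007), 'tip',on(d,261.5,135,.2286-.007))
E
```

```text
0.033418943214509785 0.034193247296020635
yaw -1.0132653113392487 0.07388860902410106
yaw -1.0237378763481284 0.0739154037428067
yaw -1.0185025431142556 0.07390099323901343
yaw from ends -1.0001203687747033
base centre [ 0.61086734 -0.15279452  0.02      ] [ 0.57283373 -0.08863079  0.02      ] -1.0357183365962788
gap [ 0.62321331 -0.16957995  0.031     ] m1 [ 0.58596377 -0.109136    0.031     ]
blade dot [ 0.5545807  -0.05503512  0.2356    ] tip [ 0.58282897 -0.10012864  0.2216    ]
```

```bash
python3 - <<'E'
from h import *
d=load('wrist');t=np.array([.5527,-.0533,.2286]);x=np.array([np.cos(-1.0),np.sin(-1.0),0])
print('dot exp',proj(d,t+[0,0,.007]))
for a in (0,.1,.2,.3,.4,.5,.7): # pitch-down about grip, blade top at tip
    p=t+x*.107*np.cos(a)+np.array([0,0,-.007-.107*np.sin(a)]);w=.012*np.array([-x[1],x[0],0])
    print(a,np.round(proj(d,p),1),'width',proj(d,p-w)[0]-proj(d,p+w)[0])
im=d['color'];g=cv2.cvtColor(im,cv2.COLOR_RGB2GRAY)
for r in (138,160,180,205,212):print(r,g[r,235:292].tolist())
print(g[125:260,262].tolist())
E
```

```text
dot exp (np.float64(261.6300244634363), np.float64(235.09814517241443))
0 [261.6  39.7] width 44.13428717769497
0.1 [261.6  45.2] width 41.61745124048673
0.2 [261.5  51.9] width 39.35283910744744
0.3 [261.4  59.5] width 37.32281390893516
0.4 [261.4  67.9] width 35.509186254990965
0.5 [261.3  76.9] width 33.894194777360184
0.7 [261.3  96.3] width 31.194458927688714
138 [193, 203, 214, 222, 225, 225, 223, 223, 224, 222, 211, 186, 156, 145, 145, 146, 144, 141, 140, 139, 138, 138, 138, 138, 138, 139, 138, 139, 138, 139, 138, 138, 136, 135, 137, 137, 138, 138, 138, 139, 150, 168, 179, 181, 180, 178, 178, 179, 181, 181, 179, 178, 178, 177, 177, 175, 168]
160 [222, 221, 221, 221, 221, 221, 221, 220, 219, 211, 185, 148, 131, 129, 130, 130, 127, 126, 124, 123, 123, 123, 123, 124, 124, 125, 124, 124, 123, 123, 123, 122, 120, 119, 120, 121, 122, 121, 121, 122, 131, 165, 203, 217, 219, 218, 218, 218, 215, 204, 189, 178, 168, 118, 66, 54, 53]
180 [151, 153, 164, 173, 166, 166, 173, 163, 146, 131, 125, 126, 127, 129, 127, 125, 123, 122, 122, 122, 120, 120, 120, 122, 122, 122, 122, 121, 120, 121, 1
[... 543 characters left out ...]
63, 63, 62, 67, 90, 121, 133, 130, 130, 138, 148, 155, 158, 155, 150, 141, 115, 80]
[220, 216, 203, 191, 185, 184, 184, 183, 175, 159, 144, 139, 139, 139, 138, 139, 138, 138, 139, 137, 133, 128, 126, 125, 124, 125, 125, 124, 124, 124, 125, 123, 124, 124, 124, 124, 123, 123, 123, 123, 123, 123, 123, 123, 123, 122, 123, 122, 122, 122, 120, 122, 122, 122, 120, 121, 121, 121, 121, 121, 121, 121, 120, 120, 120, 121, 120, 118, 116, 114, 116, 118, 119, 118, 114, 103, 89, 74, 68, 67, 66, 66, 63, 58, 57, 63, 65, 66, 66, 65, 63, 55, 40, 30, 28, 28, 27, 28, 27, 30, 38, 51, 61, 63, 63, 64, 64, 62, 63, 60, 53, 38, 28, 25, 25, 26, 26, 26, 26, 26, 26, 26, 27, 28, 27, 28, 26, 26, 25, 27, 26, 27, 26, 26, 27]
```

```bash
python3 - <<'E'
from h import *
d=load('wrist');t=np.array([.5527,-.0533,.2286]);x=np.array([np.cos(-1.0),np.sin(-1.0),0]);z=np.array([0,0,1.])
for a in (.8,.9,1,1.1,1.2,1.3):
    c,s=np.cos(a),np.sin(a);X=x*c-z*s;Z=z*c+x*s; w=.012*np.array([-x[1],x[0],0])
    o=t+z*.004 # pivot; pivot in gauge is at z=+.007 above grip pt
    f=lambda p,q:o+X*p+Z*(q-.007)
    print(a,'tiptop',np.round(proj(d,f(.107,-.004)),1),'w',round(proj(d,f(.107,-.004)-w)[0]-proj(d,f(.107,-.004)+w)[0],1),'dot',np.round(proj(d,f(0,.01)),1),'topfront',np.round(proj(d,f(.012,.01)),1),'tip',f(.107,-.01).round(3))
E
```

```text
0.8 tiptop [261.3 116.5] w 30.3 dot [261.6 231. ] topfront [261.6 212.7] tip [ 0.586 -0.106  0.144]
0.9 tiptop [261.2 127.6] w 29.4 dot [261.6 230.5] topfront [261.6 213.3] tip [ 0.581 -0.098  0.138]
1 tiptop [261.2 138.7] w 28.6 dot [261.6 230.1] topfront [261.6 214.2] tip [ 0.576 -0.09   0.133]
1.1 tiptop [261.2 149.9] w 27.9 dot [261.6 229.7] topfront [261.6 215.2] tip [ 0.571 -0.081  0.13 ]
1.2 tiptop [261.2 161.3] w 27.4 dot [261.6 229.3] topfront [261.6 216.3] tip [ 0.565 -0.073  0.127]
1.3 tiptop [261.2 172.7] w 26.9 dot [261.6 229. ] topfront [261.6 217.6] tip [ 0.559 -0.064  0.125]
```

The blade has sagged about 56° in the grip, so its tip is roughly 53 mm ahead of the TCP and 94 mm below it. I'll lay it level again by letting the tip touch the table and slide into the channel, then grip it again lower down.

```bash
python3 -m pendant '[[[0.2,-0.4,-2],-0.018],[[0.2,-0.4,-2],0],[[0,0,-2],0],[[0,0,-2],0],[[0,0,0],0],[[0,0,0],0],[[0,0,0],0]]' 
python3 - <<'E'
from h import *
d=snap('wrist');im=d['color'];c=im[0:240,200:330];cv2.imwrite('pics/w5c.png',cv2.resize(c[:,:,::-1],None,fx=2.5,fy=2.5,interpolation=cv2.INTER_CUBIC))
E
```

```text
time_s: 7.63
ee_pos: [0.5574, -0.0615, 0.1503]
eef_rot: [-3.14, -0.001, -1.019]
force: [0.5, 0.3, -0.3]
grip_width: 0.0367
grip_force: 50.0
```

View pics/w5c.png

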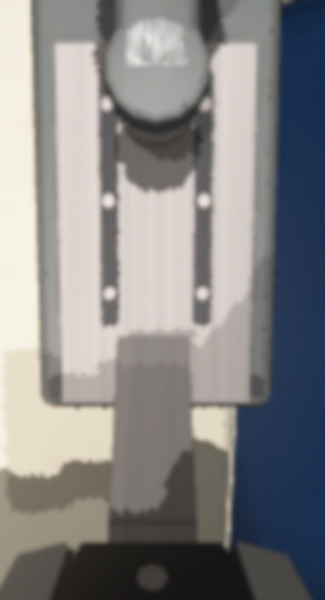

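The tip (crop 118–190) is almost centred between the rib inner edges (117–196), so I'll nudge it 0.6 mm right and lower it slowly.

```bash
python3 -m pendant '[[[-0.05,-0.03,-1],0],[[0,0,-0.6],0],[[0,0,-0.6],0],[[0,0,-0.6],0],[[0,0,-0.5],0],[[0,0,-0.5],0],[[0,0,-0.5],0],[[0,0,0],0]]' && python3 -m pendant '[[[0,0,-0.5],0],[[0,0,-0.5],0],[[0,0,-0.5],0],[[0,0,0],0]]' && python3 -m pendant '[[[0,0,-0.5],0],[[0,0,-0.5],0],[[0,0,-0.5],0],[[0,0,0],0]]'
```

```text
time_s: 8.35
ee_pos: [0.5569, -0.0611, 0.1065]
eef_rot: [-3.14, -0.0, -1.018]
force: [-0.7, 3.1, 3.7]
grip_width: 0.0355
grip_force: 50.0
time_s: 8.68
ee_pos: [0.5561, -0.0619, 0.0898]
eef_rot: [3.141, 0.001, -1.019]
force: [0.9, 1.1, 0.4]
grip_width: 0.035
grip_force: 50.0
time_s: 9.02
ee_pos: [0.556, -0.0621, 0.0747]
eef_rot: [3.14, 0.001, -1.019]
force: [0.8, -0.1, 0.8]
grip_width: 0.035
grip_force: 50.0
```

```bash
python3 -m pendant '[[[0,0,-0.5],0],[[0,0,-0.5],0],[[0,0,-0.5],0],[[0,0,0],0]]' 
python3 - <<'E'
from h import *
d=snap('wrist');im=d['color'];c=im[0:240,200:330];cv2.imwrite('pics/w6c.png',cv2.resize(c[:,:,::-1],None,fx=2.5,fy=2.5,interpolation=cv2.INTER_CUBIC))
E
```

```text
time_s: 9.35
ee_pos: [0.556, -0.0621, 0.0598]
eef_rot: [3.141, 0.001, -1.019]
force: [0.5, 0.9, 0.7]
grip_width: 0.0349
grip_force: 50.0
```

View pics/w6c.png

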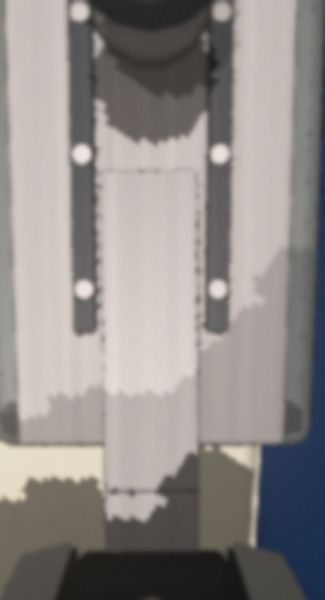

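The blade lies in the channel, centred (103–198 between ribs 95–205). I'll lower the rest of the way, open, and drop for a full-depth grip.

```bash
python3 -m pendant '[[[0,0,-0.5],0],[[0,0,-0.5],0],[[0,0,-0.5],0],[[0,0,-0.3],0],[[0,0,0],0]]' && python3 -m pendant '[[[0,0,0],0],[[0,0,0],0],[[0,0,0],0],[[0,0,0],0],[[0,0,0],0]]' 0.6 
python3 -m pendant '[[[0,0,-0.6],0],[[0,0,-0.6],0],[[0,0,0],0],[[0,0,0],0]]'
python3 - <<'E'
from h import *
d=snap('wrist');im=d['color'];c=im[0:300,180:350];cv2.imwrite('pics/w7c.png',cv2.resize(c[:,:,::-1],None,fx=2,fy=2,interpolation=cv2.INTER_CUBIC))
E
```

```text
time_s: 9.82
ee_pos: [0.5559, -0.062, 0.0419]
eef_rot: [3.14, 0.001, -1.019]
force: [0.1, -1.1, 0.9]
grip_width: 0.0197
grip_force: 0.0
time_s: 10.23
ee_pos: [0.5564, -0.0621, 0.043]
eef_rot: [-3.142, -0.0, -1.019]
force: [-0.1, 0.4, 0.4]
grip_width: 0.0495
grip_force: 0.1
time_s: 10.57
ee_pos: [0.556, -0.062, 0.0303]
eef_rot: [3.141, 0.001, -1.019]
force: [-0.6, -0.9, 0.2]
grip_width: 0.0564
grip_force: 0.2
```

View pics/w7c.png

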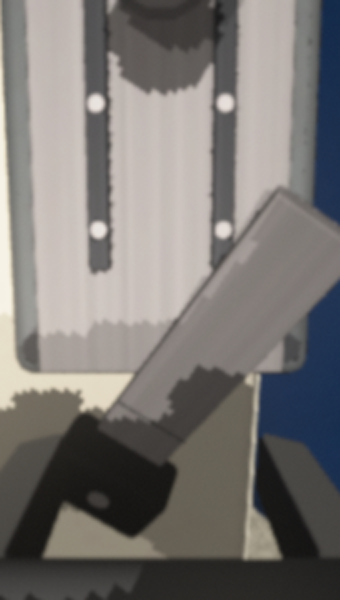

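The grip let go early: the gauge has yawed about 40° and now lies across the front right corner of the stand, with its block near pixel (240,240). I'll work out its pose from the pixels before I touch it.

```bash
python3 - <<'E'
from h import *
d=load('wrist');im=d['color'];g=cv2.cvtColor(im,cv2.COLOR_RGB2GRAY)
# tip edge corner right: print rows
for r in (100,110,118,126): print(r,g[r,318:375].tolist())
t=np.array(ctrl.get_obs()['ee_pos'])
for zd in(.02,.03,.04,.046,.055):
    D=on(d,228.5,249.5,zd)
    for zt in (.026,.032,.04,.05):
        T=on(d,(321.5+352)/2,(94+117)/2,zt);v=T-D;print(zd,zt,'len',np.linalg.norm(v).round(4),'exp',np.hypot(.107,.014).round(4),'pitch',np.arcsin((zd-.014-zt)/.107).round(3),'yaw',np.arctan2(v[1],v[0]).round(3),D.round(4),T.round(4))
E
```

```text
100 [136, 133, 132, 135, 137, 136, 131, 124, 116, 111, 110, 110, 113, 114, 109, 106, 102, 93, 75, 57, 51, 50, 49, 49, 49, 48, 48, 48, 47, 47, 47, 47, 48, 48, 48, 47, 46, 46, 47, 47, 45, 46, 47, 46, 45, 46, 46, 43, 44, 44, 45, 45, 43, 44, 44, 43, 45]
110 [131, 129, 127, 127, 127, 126, 124, 124, 124, 123, 124, 123, 123, 123, 124, 124, 125, 127, 129, 129, 127, 122, 115, 110, 107, 102, 97, 90, 81, 72, 61, 52, 49, 47, 48, 47, 47, 46, 46, 47, 46, 46, 46, 46, 46, 47, 45, 45, 45, 45, 45, 44, 44, 45, 44, 44, 44]
118 [125, 125, 124, 125, 123, 124, 123, 123, 124, 124, 124, 124, 124, 124, 125, 125, 125, 125, 124, 123, 124, 123, 123, 124, 124, 124, 124, 125, 127, 127, 128, 126, 120, 115, 110, 107, 104, 98, 95, 90, 75, 58, 49, 47, 46, 46, 46, 45, 45, 45, 46, 44, 45, 44, 44, 43, 44]
126 [125, 124, 124, 124, 124, 125, 125, 124, 125, 126, 126, 126, 124, 124, 125, 124, 123, 124, 125, 125, 125, 124, 123, 122, 123, 122, 120, 121, 121, 121, 122, 122, 123, 124, 123, 124, 125, 123, 124, 125, 126, 123, 110, 84, 58, 48, 46, 45, 46, 46, 45, 45, 44, 43, 43, 43, 43]
0.02 0.026 len 0.1087 exp 0.1079 pitch -0.188
[... 1411 characters left out ...]
.5689 -0.048   0.046 ] [ 0.5592 -0.1444  0.032 ]
0.046 0.04 len 0.0957 exp 0.1079 pitch -0.075 yaw -1.657 [ 0.5689 -0.048   0.046 ] [ 0.5606 -0.1432  0.04  ]
0.046 0.05 len 0.0939 exp 0.1079 pitch -0.169 yaw -1.64 [ 0.5689 -0.048   0.046 ] [ 0.5624 -0.1416  0.05  ]
0.055 0.026 len 0.0987 exp 0.1079 pitch 0.141 yaw -1.697 [ 0.5701 -0.0518  0.055 ] [ 0.5582 -0.1454  0.026 ]
0.055 0.032 len 0.0961 exp 0.1079 pitch 0.084 yaw -1.687 [ 0.5701 -0.0518  0.055 ] [ 0.5592 -0.1444  0.032 ]
0.055 0.04 len 0.0931 exp 0.1079 pitch 0.009 yaw -1.674 [ 0.5701 -0.0518  0.055 ] [ 0.5606 -0.1432  0.04  ]
0.055 0.05 len 0.0903 exp 0.1079 pitch -0.084 yaw -1.656 [ 0.5701 -0.0518  0.055 ] [ 0.5624 -0.1416  0.05  ]
```

The block rests on the bench at about (0.565, −0.037), and the blade leans nose-up by about 0.3 rad on the stand corner, at yaw −1.62. I'll raise the hand, turn it to 1.52 (q6 near zero) and look again by measuring.

```bash
python3 -m pendant '[[[0,0,0.3],0],[[0,0,0.6],0],[[0,0,1.5],0],[[0,0,3],0],[[0,0,3],0],[[0,0,3],0],[[0,0,3],0.12],[[0,0,0],0.12],[[0,0,0],0.12],[[0,0,0],0.12],[[0,0,0],0.12],[[0,0,0],0.12],[[0,0,0],0.12],[[0,0,0],0.12],[[0,0,0],0.12],[[0,0,0],0.12],[[0,0,0],0.12]]' 1
python3 -m pendant '[[[0,1,0],0.12],[[0,1,0],0.12],[[0,1,0],0.12],[[0,0,0],0.12],[[0,0,0],0.12],[[0,0,0],0.12],[[0,0,0],0.12],[[0,0,0],0.12],[[0,0,0],0.12],[[0,0,0],0.12],[[0,0,0],0],[[0,0,0],0]]' 
python3 - <<'E'
from h import *
print(ctrl.get_obs()['qpos'].round(2))
d=snap('wrist');a=d['color'];t=snap('top')
for n,p in(('w',d),):
  for P in([.5654,-.0371,.02],[.5592,-.1444,.035]):print(n,np.round(proj(p,P)),np.round(proj(t,P)))
u,v=map(int,proj(t,[.57,-.06,.02]))
c=t['color'][v-40:v+40,u-50:u+50]
w=np.hstack([a[:,:,::-1][:300,100:420],cv2.resize(c[:,:,::-1],(375,300),interpolation=cv2.INTER_CUBIC)]);cv2.imwrite('pics/c8.png',w);print(w.shape,u,v)
E
```

```text
time_s: 12.03
ee_pos: [0.5564, -0.062, 0.1757]
eef_rot: [3.141, -0.001, 0.307]
force: [-0.6, 0.1, 0.5]
grip_width: 0.0938
grip_force: 0.0
time_s: 13.03
ee_pos: [0.5564, -0.032, 0.1755]
eef_rot: [3.141, 0.0, 1.497]
force: [0.1, -0.3, -0.1]
grip_width: 0.0936
grip_force: 0.0
[-0.12  0.34  1.54 -0.    1.26 -0.05]
w [269. 187.] [286. 192.]
w [270. 285.] [324. 194.]
(300, 695, 3) 293 190
```

View pics/c8.png

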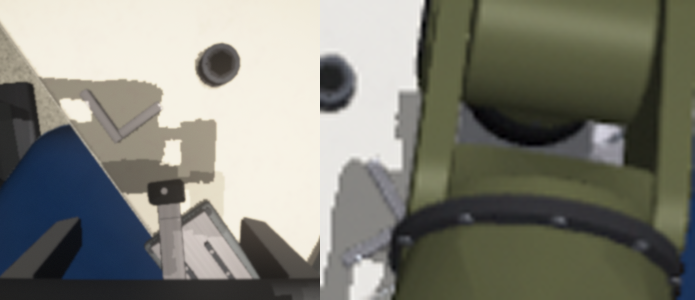

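The block is intact at px (266,192) with its dot at (264,191), and the blade leans on the stand corner. I'll compute the exact grasp.

```bash
python3 - <<'E'
from h import *
d=load('wrist');g=cv2.cvtColor(d['color'],cv2.COLOR_RGB2GRAY)
m=np.zeros_like(g);m[172:212,238:295]=(g[172:212,238:295]<75)*255
m=cv2.morphologyEx(m,cv2.MORPH_OPEN,np.ones((3,3)))
m=cv2.morphologyEx(m,cv2.MORPH_CLOSE,np.ones((7,7)))
cs,_=cv2.findContours(m,0,2);c=max(cs,key=cv2.contourArea);r=cv2.minAreaRect(c);print(r)
b=cv2.boxPoints(r)
for p in b: print(p.round(1),on(d,*p,.02).round(4))
for r in (215,235,255,265):print(r,g[r,250:295].tolist())
for z in (.02,.024):print('dot',on(d,264,191,z).round(4))
print('back edge of block: brightness col 264',g[172:215,264].tolist())
E
```

```text
((265.4368591308594, 191.7133026123047), (23.251407623291016, 35.16921615600586), 83.2901611328125)
[246.6 182.2] [ 0.5419 -0.0303  0.02  ]
[281.5 178.1] [ 0.5794 -0.0286  0.02  ]
[284.3 201.2] [ 0.5808 -0.0541  0.02  ]
[249.3 205.3] [ 0.5427 -0.0559  0.02  ]
215 [217, 217, 218, 217, 218, 218, 215, 196, 153, 130, 131, 132, 133, 130, 130, 131, 132, 133, 134, 135, 134, 134, 132, 131, 131, 130, 134, 137, 140, 137, 122, 117, 115, 104, 91, 80, 75, 79, 85, 88, 81, 78, 78, 78, 78]
235 [107, 145, 143, 110, 84, 72, 66, 61, 63, 80, 110, 126, 131, 132, 131, 130, 130, 131, 133, 133, 134, 134, 136, 143, 151, 155, 155, 157, 161, 162, 162, 156, 160, 187, 200, 200, 200, 199, 200, 200, 201, 200, 198, 195, 195]
255 [80, 94, 102, 108, 112, 119, 130, 145, 153, 151, 134, 113, 120, 130, 132, 131, 128, 128, 129, 130, 131, 135, 144, 152, 155, 155, 155, 156, 157, 160, 162, 160, 153, 146, 157, 180, 190, 194, 196, 197, 199, 198, 195, 194, 192]
265 [49, 49, 49, 49, 50, 50, 56, 64, 78, 91, 92, 86, 101, 120, 129, 129, 128, 128, 128, 130, 130, 130, 131, 131, 132, 137, 146, 153, 155, 157, 160, 161, 159, 146, 122, 103, 101, 118, 148, 175, 186, 190, 190, 191, 190]
dot [ 0.5597 -0.0412  0.02  ]
dot [ 0.5597 -0.0403  0.024 ]
back edge of block: brightness col 264 [108, 107, 107, 107, 107, 106, 105, 98, 77, 55, 44, 42, 44, 45, 53, 79, 113, 129, 134, 133, 130, 115, 83, 57, 47, 45, 46, 45, 45, 44, 46, 54, 85, 119, 130, 131, 130, 130, 130, 130, 131, 131, 130]
```

```bash
python3 -m pendant '[[[0.1,-0.3,-3],0.05],[[0.1,-0.3,-3],0.05],[[0.1,-0.3,-3],0],[[0,0,-3],0],[[0,0,-2],0],[[0,0,-1.5],0],[[0,0,-1.0],0],[[0,0,0],0],[[0,0,0],0]]' 0.7 && python3 -m pendant '[[[0,0,-0.5],0],[[0,0,0],0],[[0,0,0],0],[[0,0,0],0],[[0,0,0],0],[[0,0,0],0],[[0,0,0],0],[[0,0,0],0],[[0,0,0],0],[[0,0,0],0],[[0,0,0],0],[[0,0,0],0]]' 0 50
```

```text
time_s: 13.88
ee_pos: [0.5596, -0.0411, 0.0103]
eef_rot: [3.142, 0.0, 1.6]
force: [0.4, -0.1, 0.4]
grip_width: 0.0655
grip_force: 0.0
time_s: 14.88
ee_pos: [0.5595, -0.041, 0.005]
eef_rot: [3.141, 0.0, 1.601]
force: [0.7, 0.8, 2.0]
grip_width: 0.0397
grip_force: 50.0
```

```bash
python3 -m pendant '[[[0,0,1],0],[[0,0,3],0],[[0,0,3],0],[[2,1.25,0],0],[[2,1.25,0],0],[[2,1.25,0],0],[[2,1.25,0],0],[[0,0,0],0.12],[[0,0,0],0.12],[[0,0,0],0.12],[[0,0,0],0.12],[[0,0,0],0.12],[[0,0,0],0.12],[[0,0,0],0.12],[[0,0,0],0],[[0,0,0],0]]' && python3 -m pendant '[[[0,0,-2],0],[[0,0,-2],0],[[0,0,-1],0],[[0,0,-0.8],0],[[0,0,-0.6],0],[[0,0,-0.4],0],[[0,0,0],0],[[0,0,0],0]]'
```

```text
time_s: 16.22
ee_pos: [0.6392, 0.0089, 0.0752]
eef_rot: [-3.141, -0.0, 2.437]
force: [0.8, 0.9, -1.8]
grip_width: 0.0394
grip_force: 50.0
time_s: 16.88
ee_pos: [0.6397, 0.009, 0.0074]
eef_rot: [3.141, 0.0, 2.44]
force: [0.2, -0.3, -1.0]
grip_width: 0.0394
grip_force: 50.0
```

```bash
python3 -m pendant '[[[0,0,-0.15],0],[[0,0,0],0],[[0,0,0],0],[[0,0,0],0],[[0,0,0],0],[[0,0,1],0],[[0,0,3],0],[[0,0,3],0],[[0,0,3],0],[[0,0,0],-0.12],[[0,0,0],-0.12],[[0,0,0],-0.12],[[0,0,0],-0.12],[[0,0,0],-0.12],[[0,0,0],-0.12],[[0,0,0],-0.12],[[0,0,0],-0.12],[[0,0,0],-0.12]]' 0.7 && python3 -m pendant '[[[0,0,0],-0.12],[[0,0,0],-0.12],[[0,0,0],-0.12],[[0,0,0],-0.12],[[0,0,0],-0.12],[[0,0,0],-0.12],[[0,0,0],-0.12],[[0,0,0],-0.12],[[0,0,0],-0.12],[[0,0,0],-0.12],[[0,0,0],-0.12],[[0,0,0],-0.12],[[0,0,0],-0.12],[[0,0,0],-0.12],[[0,0,0],-0.12],[[0,0,0],-0.12],[[0,0,0],-0.12],[[0,0,0],0],[[0,0,0],0],[[0,0,0],0]]'
python3 - <<'E'
from h import *
d=snap('wrist','w9.png');g=cv2.cvtColor(d['color'],cv2.COLOR_RGB2GRAY)
o=ctrl.get_obs();t=o['ee_pos'];y=o['eef_rot'][2];x=np.array([np.cos(y),np.sin(y),0]);t[2]=0
print('exp dot',proj(d,t+[0,0,.02]),'tip',proj(d,t+x*.107+[0,0,.006]))
m=(g<75).astype(np.uint8)*255;m[300:]=0
n,l,s,c=cv2.connectedComponentsWithStats(m);[print(s[i],c[i].round(1)) for i in range(1,n) if s[i][4]>150]
print(g[::4,256].tolist())
E
```

```text
time_s: 18.38
ee_pos: [0.6395, 0.009, 0.1064]
eef_rot: [3.141, -0.0, 1.355]
force: [-0.4, -0.3, 0.3]
grip_width: 0.0657
grip_force: 0.0
time_s: 20.05
ee_pos: [0.6395, 0.009, 0.1059]
eef_rot: [-3.141, -0.0, -0.675]
force: [0.1, -0.7, 0.7]
grip_width: 0.0657
grip_force: 0.0
exp dot (np.float64(261.5925206061156), np.float64(196.94174471658656)) tip (np.float64(261.6864011972467), np.float64(67.3387892878354))
[158   0 150  32 778] [245.3  10.6]
[344   0  75 176 672] [384.6  75.8]
[    0     0   512   300 41848] [345.  214.8]
[   0   21   28  136 2219] [ 9.2 75.3]
[352  27  72 155 540] [387.  108.6]
[ 236  173   46   31 1280] [259.1 188.3]
[  0 178  21  48 727] [  8.1 202.5]
[ 50 182  24  28 267] [ 62.3 193.4]
[99, 66, 44, 71, 134, 208, 210, 210, 209, 209, 211, 212, 212, 213, 213, 187, 192, 192, 191, 191, 191, 190, 190, 188, 188, 187, 186, 186, 184, 184, 184, 183, 181, 181, 180, 177, 177, 175, 173, 126, 140, 138, 138, 112, 42, 53, 52, 119, 94, 32, 32, 81, 81, 80, 79, 79, 79, 77, 78, 93, 111, 111, 111, 112, 111, 110, 111, 111, 110, 110, 42, 36, 34, 35, 34, 35, 35, 36, 38, 110, 110, 111, 110, 110, 110, 109, 112, 190, 60, 44, 25, 22, 22, 20, 17, 17]
```

```bash
python3 - <<'E'
from h import *
d=load('wrist');g=cv2.cvtColor(d['color'],cv2.COLOR_RGB2GRAY)
s=g[178:200,245:272];ys,xs=np.where(s>95);print('dot',xs.mean()+245,ys.mean()+178,len(xs))
u,v=xs.mean()+245,ys.mean()+178
for r in(75,90,130,160):
    e=cv2.Sobel(g,cv2.CV_32F,1,0)[r,225:300];i=np.argsort(-abs(e))[:8]+225;print(r,sorted(i.tolist()))
e=cv2.Sobel(g,cv2.CV_32F,0,1)[40:90,256];print('tip rows',np.argsort(-abs(e))[:4]+40)
m=(g<75).astype(np.uint8)*255;m[:172]=0;m[205:]=0;m[:,:230]=0;m[:,290:]=0
c=max(cv2.findContours(m,0,2)[0],key=cv2.contourArea);b=cv2.boxPoints(cv2.minAreaRect(c))
for p in b: print(p.round(1),on(d,*p,.02).round(4))
print('dot',on(d,u,v,.02))
E
```

```text
dot 257.2962962962963 189.22222222222223 27
75 [243, 244, 245, 246, 247, 272, 274, 275]
90 [243, 244, 245, 246, 247, 273, 274, 275]
130 [243, 244, 245, 247, 271, 273, 274, 275]
160 [243, 244, 245, 246, 271, 272, 273, 274]
tip rows [58 59 57 60]
[236. 173.] [0.6691 0.0128 0.02  ]
[281. 173.] [ 0.6454 -0.0167  0.02  ]
[281. 203.] [ 0.6249 -0.0007  0.02  ]
[236. 203.] [0.649  0.0295 0.02  ]
dot [0.64701322 0.00758188 0.02      ]
```

```bash
python3 -m pendant '[[[0.35,-0.05,-3],0],[[0.35,-0.05,-3],0],[[0,0,-2],0],[[0,0,-1.2],0],[[0,0,-0.9],0],[[0,0,0],0],[[0,0,0],0]]' 0.7 && python3 -m pendant '[[[0,0,0],0],[[0,0,0],0],[[0,0,0],0],[[0,0,0],0],[[0,0,0],0],[[0,0,0],0],[[0,0,0],0],[[0,0,0],0],[[0,0,0],0]]' 0 55 && python3 -m pendant '[[[0,0,1],0],[[0,0,3],0],[[0,0,3],0],[[0,0,3],0],[[0,0,0],0],[[0,0,0],0],[[0,0,0],0]]'
python3 - <<'E'
from h import *
d=snap('wrist','w10.png');g=cv2.cvtColor(d['color'],cv2.COLOR_RGB2GRAY)
o=ctrl.get_obs();t=o['ee_pos'];y=o['eef_rot'][2];x=np.array([np.cos(y),np.sin(y),0])
z=np.array([0,0,-.005])
print('exp dot',proj(d,t+z+[0,0,.02]),'tip',proj(d,t+z+x*.107+[0,0,.006]))
w=np.array([-x[1],x[0],0])*.012
print(proj(d,t+z+x*.107+[0,0,.006]+w),proj(d,t+z+x*.107+[0,0,.006]-w))
for c in (256,262,268):
  e=cv2.Sobel(g,cv2.CV_32F,0,1)[10:245,c];print('rows',sorted((np.argsort(-abs(e))[:16]+10).tolist()))
for r in(60,100,160):
    e=cv2.Sobel(g,cv2.CV_32F,1,0)[r,220:305];print(r,sorted((np.argsort(-abs(e))[:8]+220).tolist()))
E
```

```text
time_s: 20.68
ee_pos: [0.6468, 0.008, 0.0053]
eef_rot: [-3.141, -0.001, -0.679]
force: [0.4, -0.1, 1.3]
grip_width: 0.0659
grip_force: 0.0
time_s: 21.43
ee_pos: [0.6466, 0.0079, 0.0049]
eef_rot: [-3.141, -0.0, -0.679]
force: [-2.2, 0.1, 5.6]
grip_width: 0.0376
grip_force: 54.9
time_s: 22.02
ee_pos: [0.6459, 0.008, 0.1036]
eef_rot: [3.141, 0.001, -0.679]
force: [0.1, -0.4, -2.6]
grip_width: 0.0375
grip_force: 54.9
exp dot (np.float64(262.3465369297538), np.float64(240.53233345024202)) tip (np.float64(262.3693097114297), np.float64(37.06971367164701))
(np.float64(239.35168670495963), np.float64(37.10762791533489)) (np.float64(285.38262966030226), np.float64(37.11105486149319))
rows [11, 12, 21, 22, 23, 24, 25, 35, 183, 184, 186, 207, 208, 209, 210, 211]
rows [10, 19, 20, 21, 22, 23, 24, 35, 183, 184, 186, 203, 204, 205, 211, 233]
rows [14, 18, 19, 20, 21, 22, 23, 35, 184, 186, 193, 194, 195, 196, 210, 211]
60 [239, 240, 241, 243, 244, 286, 287, 288]
100 [240, 241, 283, 285, 286, 287, 288, 289]
160 [230, 231, 239, 240, 281, 283, 284, 285]
```

No sag with the deep grip: the tip is at row 35, against 37 expected. On to the stand.

```bash
python3 -m pendant '[[[-1.97,-1.12,0],-0.068],[[-1.97,-1.12,0],-0.068],[[-1.97,-1.12,0],-0.068],[[-1.97,-1.12,0],-0.068],[[-1.97,-1.12,0],-0.068],[[0,0,-2],0],[[0,0,-2],0],[[0,0,-1],0],[[0,0,0],0],[[0,0,0],0],[[0,0,0],0]]'
python3 - <<'E'
from h import *
d=snap('wrist','w11.png');g=cv2.cvtColor(d['color'],cv2.COLOR_RGB2GRAY)
print(ctrl.get_obs()['qpos'][5])
for r in(20,30,40,50,60,70,80,100,120,160):
    print(r,''.join('#' if v<90 else '+' if v<140 else '-' if v<180 else '.' for v in g[r,195:335]))
E
```

```text
time_s: 22.98
ee_pos: [0.5483, -0.048, 0.055]
eef_rot: [-3.141, -0.0, -1.019]
force: [0.9, -1.1, -1.0]
grip_width: 0.0377
grip_force: 54.9
2.43595723001597
20 +++++++--.......................-+#########+--..-++++++++++++++++++++++++++++++++++++--.--+#########+--.....................--++++++++++####
30 +++-+----.......................---......-+++-...........................................-++-......---......................--++++++++++####
40 +++------........................-++##+++##+---............................................-+++####++-.....................--+++++++++++####
50 +++------........................-++++++++##+--............................................-++###+++--.....................---+++++++++#####
60 +++-------.......................-++++++++#+---............................................-++++++++--.....................--++++++++++#####
70 +++-------.......................-++++++++#++--...........................................-++++++++--......................--++++++++++#####
80 +++-------........................-+++++++++--............................................-++++++++--......................----+++++++######
100 +++--------.......................-+++++++++--............................................+++++++++-.................------+++++++++++######
120 -++--------..............................................................................--.................--------------++++++++++########
160 ..........................................................................---------------...................--.-+###########################
```

View pics/w11.png

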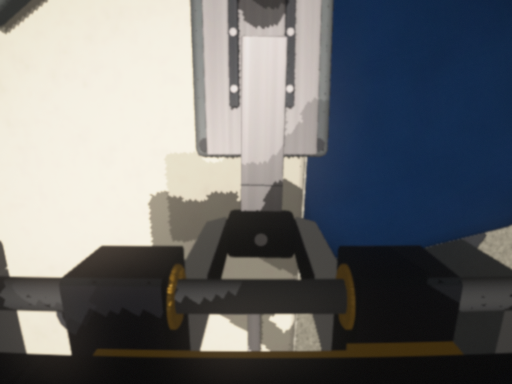

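Blade (243–284) against rib inner edges (239–286): aligned to within 1 px. I'll lower it into the channel and slide it in.

```bash
python3 -m pendant '[[[0.04,0.03,-0.8],0],[[0,0,-0.7],0],[[0,0,-0.6],0],[[0,0,0],0],[[0.53,-0.85,0],0],[[0.53,-0.85,0],0],[[0,0,0],0]]' && python3 -m pendant '[[[0.53,-0.85,0],0],[[0.53,-0.85,0],0],[[0.26,-0.43,0],0],[[0,0,0],0],[[0,0,0],0]]'
```

```text
time_s: 23.62
ee_pos: [0.5602, -0.0665, 0.0339]
eef_rot: [-3.141, -0.001, -1.02]
force: [-0.4, -0.3, -0.5]
grip_width: 0.0374
grip_force: 54.9
time_s: 24.03
ee_pos: [0.5721, -0.0863, 0.0333]
eef_rot: [3.141, 0.0, -1.02]
force: [0.3, 0.9, -0.1]
grip_width: 0.0373
grip_force: 54.9
```

```bash
python3 -m pendant '[[[0.21,-0.34,-0.1],0],[[0.21,-0.34,-0.1],0],[[0.1,-0.17,0],0],[[0,0,0],0]]' && python3 -m pendant '[[[0.1,-0.17,0],0],[[0.1,-0.17,0],0],[[0.05,-0.09,0],0],[[0,0,0],0]]'&& python3 -m pendant '[[[0.05,-0.09,0],0],[[0.05,-0.09,0],0],[[0,0,0],0]]'
```

```text
time_s: 24.37
ee_pos: [0.5774, -0.0949, 0.0314]
eef_rot: [3.142, -0.0, -1.019]
force: [0.1, -0.6, -1.0]
grip_width: 0.0374
grip_force: 54.9
time_s: 24.7
ee_pos: [0.5796, -0.0985, 0.0314]
eef_rot: [3.141, 0.001, -1.019]
force: [-2.5, 3.4, -0.0]
grip_width: 0.0375
grip_force: 54.8
time_s: 24.95
ee_pos: [0.5797, -0.0989, 0.0311]
eef_rot: [3.14, 0.004, -1.018]
force: [-6.8, 13.0, 2.8]
grip_width: 0.0375
grip_force: 54.8
```

Shoulder contact felt (14 N) with the TCP at −0.083, as it should be. I'll release, rise and look at the knob.

```bash
python3 -m pendant '[[[-0.04,0.07,0],0],[[0,0,0],0],[[0,0,0],0]]' && python3 -m pendant '[[[0,0,0],0],[[0,0,0],0],[[0,0,0],0],[[0,0,0],0],[[0,0,0],0],[[0,0,0],0],[[0,0,1],0],[[0,0,2],0],[[0,0,4],0],[[0,0,4],0],[[0,0,4],0],[[0,0,4],0],[[0.3,-0.5,4],0.05],[[0.3,-0.5,4],0.05],[[0,0,0],0],[[0,0,0],0],[[0,0,0],0]]' 0.65
python3 - <<'E'
from h import *
d=snap('wrist','w12.png');g=cv2.cvtColor(d['color'],cv2.COLOR_RGB2GRAY)
u,v=proj(d,[.6484,-.2104,.19]);print('knob exp',u,v,'gauge dot exp',proj(d,[.5797,-.0989,.046]))
u,v=int(u),int(v)
for r in range(max(0,v-36),v+40,3):
    print(r,''.join('#' if x<45 else '+' if x<80 else '-' if x<130 else '.' for x in g[r,u-50:u+50]))
E
```

```text
time_s: 25.2
ee_pos: [0.5796, -0.0987, 0.0311]
eef_rot: [3.141, 0.003, -1.019]
force: [-4.3, 9.0, 0.9]
grip_width: 0.0374
grip_force: 54.8
time_s: 26.62
ee_pos: [0.5861, -0.1099, 0.3011]
eef_rot: [3.141, 0.0, -0.92]
force: [0.1, -0.6, -0.6]
grip_width: 0.0611
grip_force: 0.0
knob exp 274.54913846699446 55.91512756452025 gauge dot exp (np.float64(259.8522245876149), np.float64(176.46815275296066))
19 ....................................................................................................
22 ...-...............................--...............................................................
25 ..................................--................................................................
28 ................................--..................................................................
31 ..............----..................................................................................
34 ....................................................................................................
37 ..--.......................-.............................................
[... 1303 characters left out ...]
.....--++++++++------------------++++++++--..----------+++++++++++++++++++++
79 .............................--+++++++++++++----------+++++++##+--.....---..--++++++++++++++++++++++
82 ..............................-++++++++++++++++++++++####++++++---..........--++++++++++++++++++++++
85 ..............................-++++++++++++++++++++++++++++#+---............--++++++++++++++++++++++
88 ..............................--+++++++++++++++++++++++++++++--............--+++++++++++++++++++++++
91 ..............................----++++--------++++++++++++++--.............--+++++++++++++++++++++++
94 ..............................--------------------++++++++++---............--+++++++++++++++++++++++
```

```bash
python3 -m pendant '[[[1,-1.6,0.5],0],[[1,-1.6,0.5],0],[[1,-1.6,0],0],[[0,0,0],0],[[0,0,0],0],[[0,0,0],0]]'
python3 - <<'E'
from h import *
d=snap('wrist');print(ctrl.get_obs()['qpos'][5])
u,v=proj(d,[.6484,-.2104,.19]);print('knob exp',u,v)
u,v=int(u),int(v);c=d['color'][v-50:v+130,u-70:u+70];cv2.imwrite('pics/k13.png',cv2.resize(c[:,:,::-1],None,fx=3.3,fy=3.3,interpolation=cv2.INTER_CUBIC));print(u-70,v-50)
E
```

```text
time_s: 27.17
ee_pos: [0.616, -0.1573, 0.3105]
eef_rot: [3.141, 0.002, -0.919]
force: [0.7, -0.6, 0.4]
grip_width: 0.0615
grip_force: 0.0
2.1821535321813297
knob exp 268.1955460259246 122.13423255146556
198 72
```

View pics/k13.png

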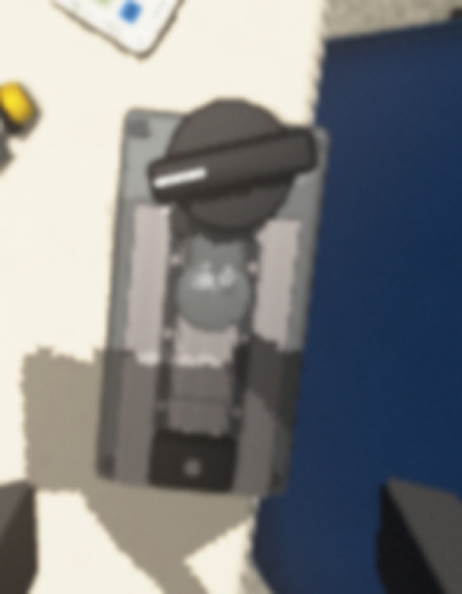

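```bash
python3 - <<'E'
from h import *
d=load('wrist')
P=lambda cx,cy,z:on(d,198+(cx+.5)/3.3-.5,72+(cy+.5)/3.3-.5,z)
a,b=P(153,181,.19),P(315,147,.19);print(a,b,np.linalg.norm(a-b),'mid',(a+b)/2,'yaw',np.arctan2(*(b-a)[[1,0]]),np.arctan2(*(a-b)[[1,0]]))
print('disc',P(232,165,.166));o=ctrl.get_obs();print(o['ee_pos'],o['eef_rot'][2],o['qpos'])
print('gauge dot',P(192,467,.046))
E
```

```text
[ 0.6637055  -0.19378606  0.19      ] [ 0.63353604 -0.22846826  0.19      ] 0.04596793274206805 mid [ 0.64862077 -0.21112716  0.19      ] yaw -2.2867207898210906 0.8548718637687027
disc [ 0.64826974 -0.2107967   0.166     ]
[ 0.61602056 -0.15715457  0.31091297] -0.9187840811491133 [-3.07431413e-01  4.54192160e-01  1.07186506e+00  1.06050894e-04
  1.61663979e+00  2.18215353e+00]
gauge dot [ 0.58030104 -0.09844624  0.046     ]
```

The knob bar centre is at (0.6486, −0.211) with yaw 0.855, so the knob reads about 1.27 rad, inside its range. I'll turn the tool to it.

```bash
python3 -m pendant '[[[0.65,-1.08,0],0.12],[[0.65,-1.08,0],0.12],[[0.65,-1.08,0],0.12],[[0.65,-1.08,0],0.12],[[0.65,-1.08,0],0.12],[[0,0,0],0.12],[[0,0,0],0.12],[[0,0,0],0.12],[[0,0,0],0.12],[[0,0,0],0.12],[[0,0,0],0.12],[[0,0,0],0.12],[[0,0,0],0.12],[[0,0,0],0.12],[[0,0,0],0.094],[[0,0,-3],0],[[0,0,-3],0],[[0,0,-3],0],[[0,0,0],0],[[0,0,0],0]]' 0.5 && python3 -m pendant '[[[0,0,-2],0],[[0,0,-1.5],0],[[0,0,-1],0],[[0,0,-0.5],0],[[0,0,0],0]]'
```

```text
time_s: 28.88
ee_pos: [0.6485, -0.2112, 0.2212]
eef_rot: [-3.14, 0.001, 0.855]
force: [-0.0, -0.4, 0.1]
grip_width: 0.0468
grip_force: 0.0
time_s: 29.3
ee_pos: [0.6491, -0.2119, 0.172]
eef_rot: [3.141, -0.0, 0.855]
force: [0.0, -0.7, -0.0]
grip_width: 0.0469
grip_force: 0.0
```

```bash
python3 -m pendant '[[[0,0,0],0],[[0,0,0],0],[[0,0,0],0],[[0,0,0],0],[[0,0,0],0],[[0,0,0],0],[[0,0,0],0],[[0,0,0],0]]' 0 40 && python3 -m pendant '[[[0,0,0],0.1],[[0,0,0],0.1],[[0,0,0],0.1],[[0,0,0],0.1],[[0,0,0],0.1],[[0,0,0],0.1],[[0,0,0],0.1],[[0,0,0],0.1],[[0,0,0],0.1],[[0,0,0],0.05],[[0,0,0],0],[[0,0,0],0],[[0,0,0],0],[[0,0,0],0],[[0,0,0],0],[[0,0,0],0],[[0,0,0],0],[[0,0,0],0]]'
python3 -c "
from h import *
o=ctrl.get_obs();print(o['force'],o['moment'])"
```

```text
time_s: 29.97
ee_pos: [0.6485, -0.2116, 0.1717]
eef_rot: [-3.14, 0.0, 0.855]
force: [-5.3, 3.4, 3.0]
grip_width: 0.0126
grip_force: 40.0
time_s: 31.47
ee_pos: [0.6486, -0.2116, 0.1718]
eef_rot: [-3.141, -0.001, 1.805]
force: [-4.8, 2.4, 4.2]
grip_width: 0.0125
grip_force: 40.0
[-4.79837257  2.43764764  4.20988412] [0.46803082 0.83540681 0.10680472]
```

```bash
python3 -m pendant '[[[0,0,0],0],[[0,0,0],0],[[0,0,0],0],[[0,0,0],0],[[0,0,0],0],[[0,0,0],0],[[0,0,0],0],[[0,0,0],0],[[0,0,0],0],[[0,0,0],0],[[0,0,0],0],[[0,0,0],0],[[0,0,0],0],[[0,0,0],0],[[0,0,0],0],[[0,0,0],0],[[0,0,0],0],[[0,0,0],0],[[0,0,0],0],[[0,0,0],0]]' && python3 -m pendant '[[[0,0,0],0],[[0,0,0],0],[[0,0,0],0],[[0,0,0],0],[[0,0,0],0],[[0,0,0],0],[[0,0,0],0],[[0,0,0],0],[[0,0,0],0],[[0,0,0],0],[[0,0,0],0],[[0,0,0],0],[[0,0,0],0],[[0,0,0],0],[[0,0,0],0],[[0,0,0],0],[[0,0,0],0],[[0,0,0],0],[[0,0,0],0],[[0,0,0],0]]'
python3 - <<'E'
from h import *
for i in (0,1):
    old=None
    d=snap('scene','s%d.png'%i)
# foot disc edge/arm ahead point: print change vs first scene
a=cv2.imread('pics/scene0.png');b=cv2.imread('pics/s1.png');u,v=proj(d,[.615,-.155,.08]);print(u,v)
df=cv2.absdiff(a,b).max(2)[int(v)-25:int(v)+40,int(u)-30:int(u)+30]
for r in df[::2]: print(''.join('#' if x>60 else '+' if x>25 else '.' for x in r))
E
```

```text
time_s: 33.13
ee_pos: [0.6486, -0.2116, 0.1718]
eef_rot: [-3.141, -0.001, 1.805]
force: [-5.6, 2.8, 2.1]
grip_width: 0.0124
grip_force: 40.0
time_s: 34.8
ee_pos: [0.6486, -0.2116, 0.1718]
eef_rot: [-3.141, -0.001, 1.805]
force: [-4.0, 2.0, 3.2]
grip_width: 0.0127
grip_force: 40.0
286.7612681945835 155.01570475136677
................................###+....+#+.................
..............................+####+....####+...............
..............................++++......+###+...............
..........................................++................
............................................................
............................................................
..........................+...+.............................
.........................+++...+##++++...+++................
.............................+#######++++++.................
..............................+###########+.................
.....................+++++..++.+++##+#####..................
................+++++++...............+++...................
.............+######+++++++++.............++++....
[... 530 characters left out ...]
###++########+...............
............+#+++####+++########+++++#++++#+................
.................++#########++++.........+++................
..................++###########+............................
..................+############+............................
..................+############+............................
..................+############+............................
.....................+++#######+..+++.......................
.........................+++###+####+++.....................
.................................++++++.....................
....................................++......................
.........................+..................................
```

Something changed at the head, consistent with it sinking. I'll tighten, release, and check the foot from the wrist.

```bash
python3 -m pendant '[[[0,0,0],-0.1],[[0,0,0],-0.1],[[0,0,0],-0.1],[[0,0,0],-0.1],[[0,0,0],-0.1],[[0,0,0],-0.1],[[0,0,0],-0.1],[[0,0,0],-0.1],[[0,0,0],-0.1],[[0,0,0],-0.08],[[0,0,0],0],[[0,0,0],0],[[0,0,0],0]]' && python3 -m pendant '[[[0,0,0],0],[[0,0,0],0],[[0,0,0],0],[[0,0,0],0],[[0,0,0],0],[[0,0,1],0],[[0,0,2],0],[[0,0,3],0],[[0,0,3],0],[[0,0,4],0],[[-0.65,1.08,0],-0.12],[[-0.65,1.08,0],-0.12],[[-0.65,1.08,0],-0.12],[[-0.65,1.08,0],-0.12],[[-0.65,1.08,0],-0.12],[[0,0,0],-0.12],[[0,0,0],-0.12],[[0,0,0],-0.12],[[0,0,0],-0.12],[[0,0,0],-0.12]]' 0.5 && python3 -m pendant '[[[0,0,0],-0.12],[[0,0,0],-0.12],[[0,0,0],-0.12],[[0,0,0],-0.12],[[0,0,0],-0.124],[[0,0,0],-0.12],[[0,0,0],0],[[0,0,0],0],[[0,0,0],0]]'
python3 - <<'E'
from h import *
d0=load('wrist');d=snap('wrist','w14.png');o=ctrl.get_obs();print(o['qpos'][5])
u,v=proj(d,[.6484,-.2104,.19]);print('knob',u,v)
# foot arm end location: arm is round end at -15; arm top z? find its front tip
x=np.array([.5255,-.8508,0]);gap=np.array([.6232,-.1696,0])
for q in (.006,.014,.02,.028): print(q,'arm tip top px',np.round(proj(d,gap-.015*x+[0,0,.026+q+.049]),1))
g=cv2.cvtColor(d['color'],cv2.COLOR_RGB2GRAY)
u,v=map(int,proj(d,gap-.015*x+[0,0,.085]))
for r in range(v-40,v+30,2): print(r,''.join('#' if k<60 else '+' if k<105 else '-' if k<150 else '.' for k in g[r,u-40:u+40]))
E
```

```text
time_s: 35.98
ee_pos: [0.6486, -0.2116, 0.1718]
eef_rot: [-3.14, 0.0, 0.825]
force: [-4.6, 2.4, 3.1]
grip_width: 0.0125
grip_force: 40.0
time_s: 37.65
ee_pos: [0.6164, -0.1579, 0.3024]
eef_rot: [-3.142, -0.001, -0.381]
force: [-0.1, -1.1, 0.6]
grip_width: 0.0471
grip_force: 0.0
time_s: 38.4
ee_pos: [0.6164, -0.1579, 0.3019]
eef_rot: [-3.141, -0.0, -1.095]
force: [-0.2, 0.2, -0.6]
grip_width: 0.0469
grip_force: 0.0
2.3581692233919074
knob 256.2749799889652 122.96844778623732
0.006 arm tip top px [261.4 172.6]
0.014 arm tip top px [261.4 173.6]
0.02 arm tip top px [261.4 174.5]
0.028 arm tip top px [261.5 175.6]
133 .......----++++++++++###########++++++++++++++++++++##++------------++##########
135 .......-----++++++#+#######++++++++++++++++++++++++#++++------------++##########
137 ........-----++++++-++++++++++++++++++++++++++++##+++--.........----+++#########
139 ........-----..........-+++++++++++++++++++#####++++-...........----+++#########
141 ........-----..........-+++++####++############++++-............----+++#########
143 ........-----...........-+++++++#########++#+++++++-.
[... 1792 characters left out ...]
+++++++#############
187 ..........--++++++---------+++++++----------+++++++++###+++++++++++#############
189 ..........---+++++----------++++++-----------++-+++++###+++++++++++#############
191 ..........---+++++----------++++++-----------++++++++###+++++++++++#############
193 ..........---+++++----------+++++++-------+++++++++++##++++++++++++#############
195 ..........---++++++---------+++++++++++++++++++++++++++++++++++++++#############
197 ...........--++++++---------+++++++---+++---+++++++++++++++++++++++++###########
199 ...........---+++++---------+++++++---------+++++++++++++++++++++++++++#########
201 ...........---+++++---------+++++++--------+++++++++++##++++++++++++++++########
```

```bash
python3 -m pendant '[[[-1.06,1.75,-1.2],0.016],[[-1.06,1.75,-1.2],0.016],[[-1.06,1.75,-1.2],0.016],[[-1.06,1.75,-1.2],0.016],[[-1.06,1.75,-1.2],0.016],[[-1.07,1.71,-1.33],0.015],[[0,0,0],0],[[0,0,0],0],[[0,0,0],0]]' 0.65
python3 - <<'E'
from h import *
d=snap('wrist','w15.png');print(ctrl.get_obs()['ee_pos'])
a=cv2.imread('pics/w4.png',0);b=cv2.imread('pics/w15.png',0)
x=np.array([.5255,-.8508,0]);gap=np.array([.6232,-.1696,0])
for q in (.006,.01,.014,.018,.022,.028): print(q,'arm tip',np.round(proj(d,gap-.015*x+[0,0,.026+q+.049]),1))
for n,g in(('before',a),('after',b)):
    print(n,[int(k) for k in g[20:75,264]])
print('knob check', proj(d,[.6485,-.211,.19]))
E
```

```text
time_s: 39.2
ee_pos: [0.5532, -0.0538, 0.2289]
eef_rot: [-3.141, -0.001, -1.003]
force: [0.6, -0.3, 0.1]
grip_width: 0.0611
grip_force: 0.0
[ 0.55331575 -0.05399347  0.22892789]
0.006 arm tip [264.5  60.7]
0.01 arm tip [264.5  60. ]
0.014 arm tip [264.6  59.2]
0.018 arm tip [264.6  58.4]
0.022 arm tip [264.7  57.6]
0.028 arm tip [264.7  56.3]
before [149, 150, 151, 152, 164, 186, 199, 203, 213, 225, 226, 225, 228, 228, 221, 222, 230, 234, 229, 209, 182, 170, 168, 168, 169, 168, 169, 169, 168, 168, 169, 169, 167, 161, 145, 117, 81, 54, 52, 60, 67, 67, 65, 68, 74, 83, 96, 106, 108, 108, 108, 110, 109, 109, 110]
after [69, 68, 69, 70, 72, 81, 110, 136, 149, 152, 153, 153, 162, 178, 192, 199, 201, 202, 203, 204, 205, 206, 205, 200, 191, 178, 171, 170, 169, 169, 169, 169, 169, 169, 169, 169, 168, 161, 147, 125, 90, 59, 52, 60, 66, 69, 80, 97, 108, 111, 112, 112, 118, 140, 176]
knob check (np.float64(268.52543039325053), np.float64(-80.72830663361245))
```

Arm tip edge before at row 54.7 and after at 59.2. That is about the 4.4 px predicted for a drop from roughly 27 mm to 6 mm, so the head is on the blade. Next I'll grip the block deep and draw it out.

```bash
python3 -m pendant '[[[0.66,-1.12,-4],-0.016],[[0.66,-1.12,-4],0],[[0.66,-1.12,-4],0],[[0.66,-1.12,-3],0],[[0,0,-2.5],0],[[0,0,-1.3],0],[[0,0,-0.95],0],[[0,0,0],0],[[0,0,0],0]]' && python3 -m pendant '[[[0,0,0],0],[[0,0,0],0],[[0,0,0],0],[[0,0,0],0],[[0,0,0],0],[[0,0,0],0],[[0,0,0],0],[[0,0,0],0],[[0,0,0],0]]' 0 55
```

```text
time_s: 40.0
ee_pos: [0.5796, -0.0979, 0.0329]
eef_rot: [-3.141, -0.001, -1.02]
force: [-0.1, 1.2, -0.2]
grip_width: 0.0612
grip_force: 0.0
time_s: 40.75
ee_pos: [0.5792, -0.0978, 0.0325]
eef_rot: [-3.141, -0.001, -1.02]
force: [-2.5, 1.0, 6.6]
grip_width: 0.0375
grip_force: 55.0
```

```bash
python3 -m pendant '[[[-0.24,0.39,0],0],[[-0.48,0.78,0],0],[[-0.48,0.78,0],0],[[-0.48,0.78,0],0],[[0,0,0],0]]' && python3 -m pendant '[[[-0.48,0.78,0],0],[[-0.48,0.78,0],0],[[-0.48,0.78,0],0],[[0,0,0],0],[[0,0,0],0],[[0,0,0],0],[[0,0,0],0]]'
python3 - <<'E'
from h import *
o=ctrl.get_obs();p=o['ee_pos'];print(p,np.linalg.norm((p-[.6232,-.1696,0])[:2]),o['qpos'])
E
```

```text
time_s: 41.17
ee_pos: [0.5623, -0.0701, 0.0325]
eef_rot: [-3.14, -0.002, -1.02]
force: [-0.7, 2.5, 5.8]
grip_width: 0.0374
grip_force: 55.0
time_s: 41.75
ee_pos: [0.5471, -0.046, 0.0318]
eef_rot: [3.141, 0.002, -1.02]
force: [-2.3, 4.1, 7.5]
grip_width: 0.0373
grip_force: 55.0
[ 0.54712676 -0.04597862  0.03183526] 0.14515296520616003 [-1.51044683e-01  5.04444322e-01  1.67696775e+00  1.22360827e-03
  9.61631541e-01  2.43867421e+00]
```

```bash
python3 -m pendant '[[[0,0,1],0],[[0,0,3],0],[[0,0,3],0],[[0,0,3],0],[[-0.73,1.185,0],0.123],[[-0.73,1.185,0],0.123],[[-0.73,1.185,0],0.123],[[-0.73,1.185,0],0.123],[[-0.73,1.185,0],0.123],[[-0.73,1.185,0],0.123],[[-0.73,1.185,0],0.123],[[-0.73,1.185,0],0.123],[[-0.73,1.185,0],0.123],[[-0.73,1.185,0],0.123],[[-0.73,1.185,0],0.123],[[-0.73,1.185,0],0.123]]' && python3 -m pendant '[[[-0.73,1.185,0],0.123],[[-0.73,1.185,0],0.123],[[-0.73,1.185,0],0.123],[[-0.73,1.185,0],0.123],[[-0.73,1.185,0],0.123],[[-0.73,1.185,0],0.123],[[-0.73,1.185,0],0.123],[[-0.73,1.185,0],0.123],[[-0.73,1.185,0],0.123],[[-0.73,1.185,0],0.123],[[-0.73,1.185,0],0.123],[[-0.73,1.185,0],0.123],[[0,0,0],0],[[0,0,0],0],[[0,0,0],0]]'
python3 - <<'E'
from h import *
d=snap('wrist','w16.png');g=cv2.cvtColor(d['color'],cv2.COLOR_RGB2GRAY)
o=ctrl.get_obs();t=o['ee_pos'];y=o['eef_rot'][2];x=np.array([np.cos(y),np.sin(y),0]);z=np.array([0,0,-.0065])
print('exp tip',proj(d,t+z+x*.108+[0,0,.006]))
for c in (254,262,270):
  e=cv2.Sobel(g,cv2.CV_32F,0,1)[10:240,c];print('rows',sorted((np.argsort(-abs(e))[:14]+10).tolist()))
for r in(60,100,150):
    e=cv2.Sobel(g,cv2.CV_32F,1,0)[r,220:305];print(r,sorted((np.argsort(-abs(e))[:8]+220).tolist()))
E
```

```text
time_s: 43.08
ee_pos: [0.459, 0.0958, 0.1317]
eef_rot: [-3.141, 0.001, 0.462]
force: [0.1, 0.3, -2.4]
grip_width: 0.0373
grip_force: 55.0
time_s: 44.33
ee_pos: [0.3725, 0.2369, 0.1318]
eef_rot: [-3.141, 0.0, 1.928]
force: [0.8, -0.7, -0.7]
grip_width: 0.0376
grip_force: 55.0
exp tip (np.float64(259.62160270072854), np.float64(38.085419946658675))
rows [33, 34, 35, 54, 55, 56, 57, 58, 152, 153, 182, 208, 209, 210]
rows [34, 35, 36, 54, 55, 56, 57, 155, 156, 208, 209, 230, 231, 232]
rows [34, 35, 36, 53, 54, 55, 56, 158, 159, 184, 185, 208, 209, 210]
60 [227, 228, 229, 230, 232, 233, 239, 285]
100 [223, 229, 230, 231, 284, 291, 292, 293]
150 [231, 232, 233, 240, 241, 282, 290, 291]
```

```bash
python3 - <<'E'
from h import *
d=load('wrist');o=ctrl.get_obs();t=o['ee_pos'];y=o['eef_rot'][2]
X=np.array([np.cos(y),np.sin(y),0]);Y=np.array([-X[1],X[0],0])
f=lambda u,v,z:((on(d,u,v,z)-t)@X*1e3,(on(d,u,v,z)-t)@Y*1e3)
g=cv2.cvtColor(d['color'],cv2.COLOR_RGB2GRAY)
for r in (75,100,125,150): print(r,np.round(f(230.5,r,.014),1),np.round(f(292,r,.014),1),'blade',np.round(f(240,r,.131),1),np.round(f(284,r,.131),1))
for r in (100,150,165,180,200): print(r,''.join('#' if k<50 else '+' if k<90 else '-' if k<130 else '.' for k in g[r,210:320]))
E
```

```text
75 [104.8  26.1] [104.8 -28.3] blade [89.5 10.5] [ 89.5 -13.1]
100 [83.3 26.5] [ 83.3 -28.7] blade [76.5 10.7] [ 76.5 -13.2]
125 [61.2 27. ] [ 61.2 -29.1] blade [63.1 10.9] [ 63.1 -13.4]
150 [38.5 27.4] [ 38.5 -29.6] blade [49.3 11.1] [ 49.3 -13.6]
100 ...................-+###+++++++-------------------------------------------........-+++++++++++++++++++++++++++
150 ......................-######+++----------------------------------------+++++++++#############################
165 ......................+######++++++++++++++++++++++++++++++++++++++++++++++++++++++++-.....-+#################
180 ......................-+#######++++++++++++++++++++++++++++++++++++++++++#####################################
200 .......................+#######++++++++++++++++++++++++++++++++++++++++++--...............-+##################
```

The blade is level in the grip. I'll go back to the TCP pose where it was first gripped in its cavity: (0.3719, 0.2383), yaw 1.927.

```bash
python3 -m pendant '[[[-0.06,0.14,-3],0],[[0,0,-3],0],[[0,0,-2],0],[[0,0,-1.4],0],[[0,0,0],0],[[0,0,0],0],[[0,0,0],0]]' && python3 -m pendant '[[[0,0,-0.6],0],[[0,0,-0.6],0],[[0,0,-0.3],0],[[0,0,-0.3],0],[[0,0,0],0],[[0,0,0],0]]'
```

```text
time_s: 44.97
ee_pos: [0.3726, 0.2387, 0.0387]
eef_rot: [3.14, -0.0, 1.93]
force: [0.2, 0.9, -0.8]
grip_width: 0.0371
grip_force: 55.0
time_s: 45.47
ee_pos: [0.3719, 0.2387, 0.0197]
eef_rot: [-3.141, 0.0, 1.932]
force: [0.4, 0.0, -1.0]
grip_width: 0.0373
grip_force: 55.0
```

```bash
python3 -m pendant '[[[0,0,0],0],[[0,0,0],0],[[0,0,0],0],[[0,0,0],0],[[0,0,0],0],[[0,0,1],0],[[0,0,3],0],[[0,0,3],0],[[0,0,3],0],[[0,0,0],0],[[0,0,0],0],[[0,0,0],0]]' 0.6
python3 - <<'E'
from h import *
d=snap('wrist','w17.png');g=cv2.cvtColor(d['color'],cv2.COLOR_RGB2GRAY)
o=ctrl.get_obs();print(o['qpos'][5])
for P,n in(([.3719,.2391,.026],'dot'),([.3336,.3405,.012],'tip')):print(n,np.round(proj(d,P),1))
u,v=map(int,proj(d,[.3719,.2391,.026]))
for r in range(v-150,v+30,5): print(r,''.join('#' if k<45 else '+' if k<85 else '-' if k<130 else '.' for k in g[r,u-45:u+60]))
s=g[v-10:v+10,u-12:u+12];ys,xs=np.where(s>90);print('dot',xs.mean()+u-12,ys.mean()+v-10,len(xs))
E
```

```text
time_s: 46.47
ee_pos: [0.3716, 0.2385, 0.1195]
eef_rot: [-3.141, 0.0, 1.932]
force: [0.0, 0.7, 0.8]
grip_width: 0.0568
grip_force: 0.0
0.12664320382506708
dot [260.5 195.9]
tip [260.4  68.1]
45 .........................................................................................................
50 .........................................................................................................
55 ..............+########+++##++++##+++++#+++++++++++++++++++++++++++++++++++++++++++++++++++++++++++++++++
60 ..............-++-.......................................................................................
65 ..............+##++-----+---++++-+++++++++++++++++++++++++----...............-+--............---+++++++++
70 ...-........--+##+++++++++++####++---------------------------+++++--.................--++++++++++++++++++
75 ....-.......--+##+++++++++++####++---------------------------+++++--.............--++++++++++++++++++++++
80 .............-+##++++++++++++###++---------------------------++++++--.........--+++++++++++++++++++++++++
85 .............-+##++++++++++++###++
[... 2437 characters left out ...]
#############################+++++##################
200 .................+###################################################+------------------+################
205 ..................+#################################################+--------------....-+################
210 ..................+++--------------------------------------------------------------...--+################
215 .................-++++---------------------------------------------------------+++++++###################
220 ..................++++---------------------------------------------------------++++++############++++++++
dot nan nan 0<stdin>:7: RuntimeWarning: Mean of empty slice.
  ret = ret.dtype.type(ret / rcount)
```

```bash
python3 -m pendant '[[[0,0,-2],0],[[0,0,-2],0],[[0,0,-2],0],[[0,0,-2],0],[[0,0,0],0],[[0,0,0],0],[[0,0,0],0],[[0,0,0],0],[[0,0,0],0],[[0,0,-0.5],0],[[0,0,-0.2],0],[[0,0,-0.2],0],[[0,0,0],0],[[0,0,0],0]]' 0 20 && python3 -m pendant '[[[0,0,-0.1],0],[[0,0,-0.1],0],[[0,0,-0.1],0],[[0,0,0],0],[[0,0,0],0]]'
```

```text
time_s: 47.68
ee_pos: [0.3718, 0.2386, 0.0306]
eef_rot: [-3.141, 0.0, 1.932]
force: [0.9, -0.2, -1.1]
grip_width: 0.0005
grip_force: 0.0
time_s: 48.1
ee_pos: [0.3719, 0.2387, 0.0277]
eef_rot: [-3.141, 0.0, 1.932]
force: [-0.3, -0.4, 0.1]
grip_width: 0.0001
grip_force: 0.0
```

The block top is below 27.7 mm, so the gauge is seated. The bracket and the socket are next.

```bash
python3 -m pendant '[[[0,0,3],0],[[0,0,4],0],[[0,0,4],0],[[1.97,-2.6,1.4],0.02],[[1.97,-2.6,1.4],0.02],[[1.97,-2.6,1.4],0.02],[[1.97,-2.6,1.4],0.02],[[1.97,-2.6,1.4],0.02],[[1.97,-2.6,1.4],0.02],[[1.97,-2.6,1.4],0.02],[[1.97,-2.6,1.4],0],[[0,0,0],0],[[0,0,0],0],[[0,0,0],0]]' 0.8
python3 - <<'E'
from h import *
d=snap('wrist','w18.png');g=cv2.cvtColor(d['color'],cv2.COLOR_RGB2GRAY)
print(np.round([proj(d,P) for P in([.51,.016,.02],[.483,.066,.02],[.559,.043,.02],[.62,.081,.034])]))
u,v=map(int,proj(d,[.52,.045,.02]))
for r in range(v-70,v+70,4): print(r,''.join('#' if k<60 else '+' if k<110 else '-' if k<150 else ':' if k<195 else '.' for k in g[r,u-70:u+70]),end='\n')
E
```

```text
time_s: 49.27
ee_pos: [0.529, 0.031, 0.2492]
eef_rot: [-3.141, -0.001, 2.072]
force: [0.8, 0.0, -0.3]
grip_width: 0.0751
grip_force: 0.0
[[242. 175.]
 [241. 130.]
 [285. 175.]
 [343. 173.]]
88 ::::::::::::::::::::::::::::...................::-------------------------------------------------------:::.................................
92 :::::::::::::::::::::::::::::.................:------------------------------------------------------------:::..............................
96 :::::::::::::::::::::::::::::...............:--------------------------------------------------------------::::.............................
100 ::::-----::::::::::::::::::::.......:::::::--------------------------------------------------------------::.................................
104 :::::::::::::::::::::::::::::......::---------------------------------------------------------------:::...............:.......:::::.........
108 -------:::::::::::::::::::::::---:---------------------------------------------------------------------::::::::::::---::::::::::::::::......
112 #########++++---:::::::::::::----------
[... 3461 characters left out ...]
###++++++++++-::........................................................................................................
212 #####################++++++++++++--:........................................................................................................
216 #######################+++++++++++::........................................................................................................
220 ++++###################++++++++++-:.....................................................................................................:-++
224 ++#####################++++++++++-:::..................................................................................................:-+++
```

```bash
python3 - <<'E'
from h import *
d=load('wrist');im=d['color'].astype(int);g=im.sum(2)/3
q=(im[:,:,0]-im[:,:,2])/np.maximum(g,1)
for r in range(96,180,3): print(r,''.join('#' if k<.0 else '+' if k<.02 else '-' if k<.04 else ':' if k<.06 else '.' for k in q[r,205:325]))
E
```

```text
96 ........................................................................................................................
99 ........................................................................................................................
102 ........................................................................................................................
105 ........................................................................................................................
108 ........................................................................................................................
111 ........................................................................................................................
114 +.......................................................................................................................
117 #####+..................................................................................................................
120 #########.........................................................................................
[... 1697 characters left out ...]
...........................................................................
165 ###############.........................................................................................................
168 ###############.........................................................................................................
171 ###############-........................:.........................:..:::::::::::::......................................
174 ################........................:::....:..::::...:::::::::::::::::::..:.........................................
177 ################........................................................................................................
```

```bash
python3 - <<'E'
from h import *
d=load('wrist');im=cv2.GaussianBlur(d['color'],(3,3),0).astype(int);g=im.sum(2)/3
q=(im[:,:,0]-im[:,:,2])/np.maximum(g,1)
print(np.percentile(q[100:190,225:325],[2,10,30,50,80]))
for r in range(112,184,2): print(r,''.join('#' if k<.065 else '+' if k<.08 else '-' if k<.095 else '.' for k in q[r,215:310]))
E
```

```text
[0.06685237 0.07552448 0.13323124 0.17075485 0.17889908]
112 ...............................................................................................
114 ...............................................................................................
116 ...............................................................................................
118 ...............................................................................................
120 ...............................................................................................
122 ##.............................................................................................
124 ###............................................................................................
126 ###............................................................................................
128 ##+............................................................................................
130 ###.........................-..................................................................
132 ###+.......................-----.......
[... 1856 characters left out ...]

170 ######......................-++-------......-------+---++-+++++++++++++++-............-++++++++
172 ######-.....................-###++++++-++++++############################+............-++++++++
174 ######-.....................-####+-++############################+#++++++-............-++++++++
176 ######-......................+++---.------..-..-......-...............................-++++++++
178 ######-........................................--.....................................-++++++++
180 ######-......................................--+-.....................................-++++++++
182 ######-......................................-+++-....................................+++++++++
```

```bash
python3 - <<'E'
from h import *
d=load('wrist')
c,ex,ey=on(d,242.8,176.5,.02),on(d,288.3,174,.02),on(d,241.8,130.5,.02)
print(c,ex,ey,np.linalg.norm(ex-c),np.linalg.norm(ey-c),np.arctan2(*(ex-c)[[1,0]]),np.arctan2(*(ey-c)[[1,0]])-np.pi/2)
print('socket',on(d,343,173,.034))
im=cv2.GaussianBlur(d['color'],(3,3),0);g=cv2.cvtColor(im,cv2.COLOR_RGB2GRAY)
m=((g<90)*255).astype(np.uint8);m[:,:310]=0;m[:140]=0;m[215:]=0;m[:,380:]=0
for k in cv2.findContours(m,0,2)[0]:
  if cv2.contourArea(k)>60: print(cv2.minEnclosingCircle(k),cv2.boundingRect(k))
a=cv2.cvtColor(d['color'],cv2.COLOR_RGB2GRAY)
for r in range(125,185,3): print(r,a[r,228:262].tolist())
E
```

```text
[0.51224508 0.0148007  0.02      ] [0.56242149 0.04599997 0.02      ] [0.48356574 0.06606441 0.02      ] 0.05908525148590927 0.058740720318492284 0.5562889037982529 0.510067327755241
socket [0.6198032  0.08159093 0.034     ]
((345.3571472167969, 173.41429138183594), 8.748117446899414) (337, 165, 17, 17)
((335.5, 166.5), 10.700567245483398) (327, 158, 16, 18)
125 [144, 143, 143, 142, 141, 143, 143, 144, 144, 143, 144, 143, 143, 144, 145, 144, 144, 144, 145, 144, 145, 145, 145, 144, 144, 144, 144, 143, 144, 142, 144, 144, 144, 144]
128 [144, 143, 144, 143, 143, 142, 143, 144, 143, 144, 144, 141, 138, 137, 136, 134, 134, 135, 134, 136, 141, 143, 144, 146, 145, 145, 145, 145, 145, 145, 145, 145, 144, 144]
131 [145, 144, 144, 144, 143, 144, 143, 144, 143, 144, 143, 136, 129, 133, 138, 140, 140, 140, 134, 123, 124, 137, 144, 144, 144, 144, 144, 145, 146, 145, 145, 143, 144, 145]
134 [143, 144, 143, 144, 143, 143, 144, 144, 144, 144, 141, 134, 129, 135, 140, 141, 142, 141, 137, 127, 125, 137, 144, 145, 144, 145, 144, 145, 145, 145, 145, 145, 145, 145]
137 [132, 139, 141, 142, 142, 144, 144,
[... 2003 characters left out ...]

173 [219, 219, 219, 219, 219, 219, 219, 219, 220, 219, 219, 220, 219, 212, 202, 211, 221, 225, 225, 222, 212, 197, 200, 215, 219, 217, 221, 223, 223, 223, 224, 225, 225, 226]
176 [218, 218, 219, 219, 219, 219, 219, 219, 219, 219, 220, 220, 219, 211, 201, 210, 218, 220, 221, 217, 210, 199, 198, 208, 213, 213, 213, 211, 209, 208, 210, 213, 212, 213]
179 [219, 219, 219, 219, 219, 219, 219, 219, 219, 220, 219, 220, 220, 220, 220, 220, 221, 220, 220, 219, 220, 221, 220, 220, 221, 221, 221, 221, 220, 220, 221, 224, 232, 237]
182 [219, 220, 220, 219, 219, 219, 219, 220, 220, 219, 219, 220, 221, 222, 222, 221, 221, 221, 221, 221, 222, 222, 222, 221, 221, 222, 221, 222, 222, 223, 226, 234, 239, 241]
```

```bash
python3 - <<'E'
from h import *
d=load('wrist')
a,b=on(d,244.2,134,.02),on(d,245.4,161,.02);v=a-b;yw=np.arctan2(v[1],v[0]);print('leg yaw',yw)
c=on(d,242,177.3,.02);e=on(d,239.8,128.7,.02);print(c,e,np.linalg.norm(e-c))
u=v/np.linalg.norm(v);base=b+u*((c-b)@u);print('grip pt',base+.026*u)
t=load('top');o=ctrl.get_obs();print(o['ee_pos'],o['eef_rot'][2])
# bracket cavity grip in world from two earlier measures of cavity corner (outer cavity corner), wall 2.5
ty=np.radians(110.8);X=np.array([np.cos(ty),np.sin(ty)]);Y=np.array([-X[1],X[0]])
k=np.array([.5,.330]);  # placeholder
E
python3 - <<'E'
from h import *
# cavity corners from w2-view pixels (fresh picture not needed): use w2.png geometry saved? recompute from w17 pose later
im=cv2.imread('pics/w2.png',0)
for r in (70,100,130): print(r,im[r,460:500].tolist())
for c in (400,430): print(c,im[130:170,c].tolist())
print(im[40:66,480].tolist()); print(im[151,375:392].tolist(),im[151,470:500].tolist())
E
```

```text
leg yaw 2.105510165392625
[0.51182748 0.01337165 0.02      ] [0.48031128 0.06682899 0.02      ] 0.06205608997052364
grip pt [0.50318983 0.03847385 0.02      ]
[0.52886097 0.03137495 0.24919179] 2.0723871847546325
70 [100, 100, 100, 100, 99, 98, 99, 95, 80, 55, 35, 31, 31, 30, 31, 30, 30, 31, 30, 30, 29, 26, 25, 28, 30, 32, 31, 33, 33, 33, 37, 56, 78, 91, 93, 93, 93, 93, 93, 94]
100 [101, 101, 101, 100, 95, 78, 53, 33, 30, 29, 31, 30, 29, 29, 30, 29, 30, 28, 27, 26, 28, 30, 31, 32, 32, 31, 33, 44, 66, 85, 95, 94, 93, 93, 94, 94, 93, 93, 94, 94]
130 [99, 92, 72, 47, 32, 30, 30, 30, 30, 30, 29, 29, 31, 29, 27, 25, 26, 29, 30, 32, 31, 31, 31, 38, 58, 82, 95, 96, 96, 96, 96, 95, 95, 95, 94, 94, 95, 95, 95, 94]
400 [120, 119, 119, 119, 120, 120, 119, 116, 104, 79, 52, 38, 36, 36, 35, 35, 36, 35, 35, 35, 35, 35, 35, 35, 34, 35, 35, 34, 32, 29, 30, 48, 75, 102, 114, 118, 116, 116, 117, 116]
430 [109, 110, 110, 109, 109, 109, 109, 106, 91, 66, 43, 35, 34, 34, 34, 33, 33, 33, 34, 33, 34, 34, 32, 33, 33, 34, 32, 34, 32, 31, 35, 52, 80, 98, 106, 108, 108, 108, 108, 108]
[96, 96, 95, 96, 97, 96, 96, 97, 95, 95, 96, 95, 92, 78, 53, 38, 33, 31, 29, 30, 31, 31, 32, 32, 30, 30]
[62, 61, 60, 61, 58, 54, 42, 31, 32, 34, 34, 34, 35, 34, 36, 35, 36] [30, 29, 30, 29, 30, 31, 34, 32, 33, 32, 37, 53, 76, 91, 96, 97, 95, 96, 97, 97, 96, 96, 96, 96, 95, 95, 95, 95, 96, 95]
```

```bash
cat >> h.py <<'E'
from scipy.spatial.transform import Rotation as Ro
def T(p,r):
    M=np.eye(4);M[:3,:3]=Ro.from_euler('xyz',r).as_matrix();M[:3,3]=p;return M
def camfrom(d,now,then):
    e=dict(d);e['camera_from_world']=d['camera_from_world']@T(*now)@np.linalg.inv(T(*then));return e
E
python3 - <<'E'
from h import *
d=load('wrist');o=ctrl.get_obs()
e=camfrom(d,(o['ee_pos'],o['eef_rot']),([.3727,.2397,.0384],[3.14,0,1.928]))
print('check dot',on(e,258.5,227,.026))
z=.014
corner=on(e,480.8,161.8,z);yend=on(e,381.3,161.8,z);xend=on(e,493,54,z)
print('sizes',np.linalg.norm(corner-yend),np.linalg.norm(corner-xend))
vy=yend-corner;vx=xend-corner;ya=np.arctan2(vy[1],vy[0])-np.pi/2;xa=np.arctan2(vx[1],vx[0]);print('yaw',xa,ya%(2*np.pi))
a=np.arctan2(np.sin(xa)+np.sin(ya),np.cos(xa)+np.cos(ya));X=np.array([np.cos(a),np.sin(a),0]);Y=np.array([-X[1],X[0],0])
A=on(e,(481.6+381.3)/2,150.5,z) # centre of y-leg
g1=corner+7.5e-3*X+28.5e-3*Y;g2=A-(.0335-.0285)*Y;print('yaw',a,'grip cav',g1,g2)
print('leg width',np.linalg.norm(on(e,430,139.2,z)-on(e,430,161.8,z)))
print('socket cav',on(e,336,78,z))
E
```

```text
check dot [0.37238346 0.23869951 0.026     ]
sizes 0.06663382889107412 0.06682516481509188
yaw 1.9478386723351493 1.9318811261489666
yaw 1.9398598992420581 grip cav [0.46575343 0.32395122 0.014     ] [0.46503867 0.32374561 0.014     ]
leg width 0.014616499374303664
socket cav [0.38492618 0.34062194 0.014     ]
```

The bracket grip is at (0.5032, 0.0385) with leg yaw 2.105. The cavity grip is at (0.4654, 0.3238) with yaw 1.940, and the cavity sizes check out (67/67/15 mm). Picking it up.

```bash
python3 -m pendant '[[[-0.52,0.14,-4],0.033],[[-0.52,0.14,-4],0],[[-0.52,0.14,-4],0],[[-0.52,0.14,-4],0],[[-0.49,0.15,-3],0],[[0,0,-2],0],[[0,0,-1.5],0],[[0,0,-1],0],[[0,0,-0.5],0],[[0,0,0],0],[[0,0,0],0]]' 0.5 && python3 -m pendant '[[[0,0,0],0],[[0,0,0],0],[[0,0,0],0],[[0,0,0],0],[[0,0,0],0],[[0,0,0],0],[[0,0,0],0],[[0,0,0],0],[[0,0,0],0]]' 0 50
```

```text
time_s: 50.23
ee_pos: [0.504, 0.0381, 0.0104]
eef_rot: [3.141, 0.0, 2.105]
force: [0.2, -0.6, 0.4]
grip_width: 0.0469
grip_force: 0.0
time_s: 50.98
ee_pos: [0.5039, 0.0378, 0.0099]
eef_rot: [3.142, 0.0, 2.105]
force: [-1.4, -0.3, 2.7]
grip_width: 0.0091
grip_force: 50.0
```

```bash
python3 -m pendant '[[[0,0,1],0],[[0,0,3],0],[[0,0,3],0],[[-0.31,2.39,0],0.117],[[-0.31,2.39,0],0.117],[[-0.31,2.39,0],0.117],[[-0.31,2.39,0],0.117],[[-0.31,2.39,0],0.117],[[-0.31,2.39,0],0.117],[[-0.31,2.39,0],0.117],[[-0.31,2.39,0],0.117],[[-0.32,2.38,0],0.117],[[-0.32,2.38,0],0.117],[[-0.32,2.38,0],0.117],[[-0.32,2.38,0],0.119],[[0,0,0],0],[[0,0,0],0],[[0,0,0],0]]'
python3 - <<'E'
from h import *
o=ctrl.get_obs();print(o['qpos'].round(2))
d=snap('wrist','w19.png');g=cv2.cvtColor(d['color'],cv2.COLOR_RGB2GRAY)
t=o['ee_pos'];y=o['eef_rot'][2];x=np.array([np.cos(y),np.sin(y),0]);w=np.array([-x[1],x[0],0])
print('leg far end (36mm)',proj(d,t+x*.037+[0,0,.0101]),proj(d,t+x*.037+w*.005+[0,0,.0101]),proj(d,t+x*.037-w*.005+[0,0,.0101]))
u,v=map(int,proj(d,t+x*.037))
for r in range(v-40,v+40,4):print(r,''.join('#' if k<45 else '+' if k<85 else '-' if k<130 else '.' for k in g[r,u-50:u+50]))
E
```

```text
time_s: 52.48
ee_pos: [0.4661, 0.3236, 0.0799]
eef_rot: [-3.141, -0.0, -2.774]
force: [0.8, 0.2, -1.8]
grip_width: 0.0095
grip_force: 50.0
[ 0.54  0.47  1.6  -0.    1.08 -1.4 ]
leg far end (36mm) (np.float64(258.99004532722205), np.float64(172.02682811435793)) (np.float64(249.65530860141573), np.float64(172.03135683091816)) (np.float64(268.3250241235599), np.float64(172.02401937448155))
129 .....................--+++############################################++---------------+############
133 ......................-++#############################################+-------------------++########
137 .......................--+############################################+------------------------++###
141 ......................---+###############################++-----------------------+++---------------
145 .......................-++##############################+-------------------------++++-++++++++#####
149 ........................--+###############################++-+++++++##++++##########################
153 ++++----...............---++################################################
[... 689 characters left out ...]
############++++------+--+++++++######################################
185 ##########################################++++---------+++++++######################################
189 ##########################################++++--+-----++++++++######################################
193 ##########################################++++-------+++++++++######################################
197 ##########################################+++++---+--+++++++++######################################
201 ##########################################++++++-----+++++++++######################################
205 ##########################################+++++++---++++++++++######################################
```

```bash
python3 -m pendant '[[[0.02,0.06,-2],0],[[0,0,-2],0],[[0,0,-0.6],0],[[0,0,0],0],[[0,0,0],0]]' && python3 -m pendant '[[[0,0,-0.4],0],[[0,0,-0.4],0],[[0,0,0],0],[[0,0,0],0]]' && python3 -m pendant '[[[0,0,-0.3],0],[[0,0,-0.3],0],[[0,0,-0.2],0],[[0,0,0],0],[[0,0,0],0]]'
```

```text
time_s: 52.95
ee_pos: [0.4668, 0.3244, 0.0344]
eef_rot: [-3.142, 0.0, -2.774]
force: [-0.8, 0.3, -1.1]
grip_width: 0.0093
grip_force: 50.0
time_s: 53.28
ee_pos: [0.4664, 0.3248, 0.0259]
eef_rot: [3.142, 0.0, -2.772]
force: [0.0, -0.7, -1.2]
grip_width: 0.0091
grip_force: 50.0
time_s: 53.7
ee_pos: [0.4663, 0.3247, 0.0176]
eef_rot: [-3.142, -0.0, -2.772]
force: [0.3, 0.6, -1.1]
grip_width: 0.0097
grip_force: 50.0
```

```bash
python3 -m pendant '[[[0,0,0],0],[[0,0,0],0],[[0,0,0],0],[[0,0,0],0],[[0,0,1],0],[[0,0,3],0],[[0,0,3],0],[[0,0,3],0],[[0,0,0],0],[[0,0,0],0]]' 0.4
python3 - <<'E'
from h import *
d=snap('wrist','w20.png')
E
python3 -m pendant '[[[1,-1.9,0.6],-0.12],[[1,-1.9,0.6],-0.12],[[1,-1.9,0.6],-0.12],[[1,-1.9,0.6],-0.12],[[1,-1.9,0.6],-0.12],[[1,-1.9,0.6],-0.12],[[1,-1.9,0.6],-0.12],[[1,-1.9,0.6],-0.12],[[1,-1.9,0.6],-0.12],[[1,-1.9,0.6],-0.12],[[1,-1.9,0.6],-0.12],[[1,-1.9,0.6],-0.12],[[1,-1.9,0.6],-0.12],[[0,0,0],0],[[0,0,0],0],[[0,0,0],0]]' 0.75
python3 - <<'E'
from h import *
d=snap('wrist','w21.png');g=cv2.cvtColor(d['color'],cv2.COLOR_RGB2GRAY)
u,v=map(int,proj(d,[.62,.081,.034]));print(u,v)
for r in range(max(0,v-40),v+50,3):print(r,''.join('#' if k<50 else '+' if k<90 else '-' if k<130 else '.' for k in g[r,u-50:u+50]))
E
```

```text
time_s: 54.53
ee_pos: [0.4671, 0.3252, 0.12]
eef_rot: [3.141, 0.004, -2.772]
force: [0.4, -0.1, -1.1]
grip_width: 0.0378
grip_force: 0.0
time_s: 55.92
ee_pos: [0.5958, 0.0782, 0.1946]
eef_rot: [-3.14, -0.001, 1.953]
force: [-0.0, 0.4, -0.7]
grip_width: 0.0705
grip_force: 0.0
281 187
147 ----------..........................................................................................
150 ----------------------..............................................................................
153 -----------------------------.......................................................................
156 --------------------------------....................................................................
159 ---------------------------------------.............................................................
162 ----------------------------------------------------------...........------------...................
165 --------------------------------------------..-------------------------..---------..................
168 ------------------------------------................------------------......-
[... 1633 characters left out ...]
.............................----++++++++++++++++++++---..............
219 ..............................................................----+++++++++++++----.........--------
222 ..................................................................------------............-++++++++-
225 ..........................................................................................-++++++++-
228 ..........................................................................................-+++++++++
231 ..........................................................................................-+++++++++
234 ..........................................................................................++++++++++
```

The socket has been knocked aside: it is now near px (304,208), not (281,187). I'll fix its position.

```bash
python3 - <<'E'
from h import *
d=load('wrist');M=d['camera_from_world'];print('cam',-M[:3,:3].T@M[:3,3])
im=d['color'].astype(int)
g=cv2.GaussianBlur(cv2.cvtColor(d['color'],cv2.COLOR_RGB2GRAY),(3,3),0)
m=((g<165)*255).astype(np.uint8);m[:184]=0;m[228:]=0;m[:,:278]=0;m[:,326:]=0
c=max(cv2.findContours(m,0,2)[0],key=cv2.contourArea);print(cv2.boundingRect(c),cv2.contourArea(c))
for r in(200,207,214):print(r,g[r,280:326].tolist())
print(g[183:228,304].tolist())
P=[on(d,u,v,.034) for u,v in((321,207),(287,207),(304,223))]
print(P,np.linalg.norm(P[0]-P[1]))
# fit: silhouette of cylinder with r .019,h .034 -> compare hull bbox for candidate centre
th=np.linspace(0,2*np.pi,40)
for cx,cy in((.63,.06),(.635,.06),(.64,.065)):
    q=np.array([proj(d,[cx+.019*np.cos(t),cy+.019*np.sin(t),z]) for t in th for z in(0,.034)]);print(cx,cy,q.min(0),q.max(0))
E
```

```text
cam [0.57209932 0.13945503 0.37371721]
(284, 184, 36, 40) 1086.0
200 [209, 208, 203, 184, 147, 105, 76, 66, 66, 71, 78, 86, 89, 87, 83, 79, 77, 74, 70, 68, 68, 67, 66, 66, 66, 66, 66, 66, 67, 70, 74, 78, 83, 87, 90, 92, 99, 120, 159, 200, 224, 232, 233, 233, 234, 234]
207 [209, 210, 209, 207, 196, 167, 126, 97, 90, 91, 90, 84, 79, 74, 70, 66, 64, 63, 63, 63, 63, 63, 63, 63, 63, 63, 63, 63, 63, 63, 63, 64, 65, 68, 74, 80, 87, 93, 104, 130, 173, 212, 230, 234, 234, 233]
214 [210, 210, 210, 211, 210, 209, 201, 178, 142, 111, 97, 92, 89, 85, 80, 76, 72, 69, 66, 64, 64, 64, 64, 65, 65, 64, 64, 64, 64, 65, 68, 71, 75, 79, 84, 90, 99, 120, 157, 197, 222, 231, 233, 233, 233, 233]
[143, 117, 102, 90, 78, 69, 64, 63, 67, 76, 84, 88, 87, 83, 78, 74, 70, 66, 63, 62, 62, 62, 63, 63, 63, 63, 63, 63, 63, 63, 64, 65, 65, 67, 70, 74, 79, 85, 92, 105, 135, 178, 215, 230, 234]
[array([0.66855859, 0.07717751, 0.034     ]), array([0.63366258, 0.06315228, 0.034     ]), array([0.65855091, 0.05317551, 0.034     ])] 0.03760901925799305
0.63 0.06 [265.24887114 185.34822097] [299.97769425 224.69666388]
0.635 0.06 [269.07743654 186.87770711] [304.12131083 226.28028332]
0.64 0.065 [274.4748884  184.60752601] [310.08336249 223.92052948]
```

```bash
python3 -m pendant '[[[1.1,-0.16,-2],0],[[1.1,-0.16,-2],0],[[1.1,-0.16,-2],0],[[1.1,-0.16,-2],0],[[1.1,-0.15,-2],0],[[0,0,-2.5],0],[[0,0,-2.5],0],[[0,0,-2],0],[[0,0,-1],0],[[0,0,0],0],[[0,0,0],0]]' 0.8 && python3 -m pendant '[[[0,0,0],0],[[0,0,0],0],[[0,0,0],0],[[0,0,0],0],[[0,0,0],0],[[0,0,0],0],[[0,0,0],0],[[0,0,0],0],[[0,0,0],0]]' 0 40
```

```text
time_s: 56.88
ee_pos: [0.6514, 0.0704, 0.0161]
eef_rot: [-3.141, -0.0, 1.952]
force: [-0.0, 0.2, 1.3]
grip_width: 0.075
grip_force: 0.0
time_s: 57.63
ee_pos: [0.6515, 0.0698, 0.016]
eef_rot: [3.141, 0.0, 1.951]
force: [-0.6, -0.5, 2.9]
grip_width: 0.0376
grip_force: 40.0
```

```bash
python3 -m pendant '[[[0,0,1],0],[[0,0,3],0],[[0,0,4],0],[[-2.66,2.7,0],0],[[-2.66,2.7,0],0],[[-2.66,2.7,0],0],[[-2.66,2.7,0],0],[[-2.66,2.7,0],0],[[-2.66,2.7,0],0],[[-2.66,2.7,0],0],[[-2.66,2.7,0],0],[[-2.66,2.7,0],0],[[-2.66,2.7,0],0],[[0,0,0],0],[[0,0,0],0],[[0,0,0],0]]'
python3 - <<'E'
from h import *
d=snap('wrist','w22.png');g=cv2.cvtColor(d['color'],cv2.COLOR_RGB2GRAY)
o=ctrl.get_obs();t=o['ee_pos'];print(t,o['eef_rot'][2])
th=np.linspace(0,2*np.pi,40)
q=np.array([proj(d,t+[.019*np.cos(a),.019*np.sin(a),.018]) for a in th]);print('exp top',q.min(0),q.max(0))
u,v=map(int,q.mean(0))
for r in range(v-40,v+45,4):print(r,''.join('#' if k<40 else '+' if k<70 else '-' if k<110 else '.' for k in g[r,u-50:u+50]))
E
```

```text
time_s: 58.97
ee_pos: [0.3857, 0.3398, 0.0962]
eef_rot: [3.141, 0.0, 1.951]
force: [0.3, -0.4, -1.0]
grip_width: 0.0369
grip_force: 40.0
[0.38606141 0.33938587 0.09603466] 1.950103162897956
exp top [224.7247456  211.79373645] [294.96370382 277.56284688]
205 +++++++++++########################+++++###################+++++++#########+#+++++++++++++++--......
209 ++++++++++###################+++++##################################+++++#++------+-------..........
213 +++++++++++##############+++#############################################+++--......................
217 ++++++++++++++++++####+++###################################################++--......---...........
221 +-------------++###++++#######################################################++---+#+++------------
225 ------------+++####++###########################################################+-++###++-----------
229 -----------+++##########################################################################+++---------
233 ----------++##############################################################################++--------
237 --
[... 763 characters left out ...]
##############################################++--......-+############
269 #############+--------------++#########################################++---...........-+###########
273 ############+---------------------+++###########################++++---................--+##########
277 ###########++------------------------+######################+-----------------------------+#########
281 ####################################################################################################
285 ####################################################################################################
289 ####################################################################################################
```

```bash
python3 -m pendant '[[[-0.05,0.04,-2.5],0],[[0,0,-2],0],[[0,0,-0.8],0],[[0,0,0],0],[[0,0,0],0]]' && python3 -m pendant '[[[0,0,-0.4],0],[[0,0,-0.4],0],[[0,0,0],0]]' && python3 -m pendant '[[[0,0,-0.4],0],[[0,0,-0.4],0],[[0,0,-0.3],0],[[0,0,0],0],[[0,0,0],0]]'
```

```text
time_s: 59.43
ee_pos: [0.3855, 0.3399, 0.0432]
eef_rot: [-3.141, 0.0, 1.95]
force: [0.8, 0.1, -1.2]
grip_width: 0.037
grip_force: 40.0
time_s: 59.68
ee_pos: [0.3849, 0.3402, 0.0346]
eef_rot: [3.142, -0.0, 1.951]
force: [-0.5, 0.5, -1.3]
grip_width: 0.0371
grip_force: 40.0
time_s: 60.1
ee_pos: [0.3848, 0.3402, 0.0236]
eef_rot: [-3.141, 0.0, 1.951]
force: [0.0, 0.2, -0.8]
grip_width: 0.0372
grip_force: 40.0
```

```bash
python3 -m pendant '[[[0,0,0],0],[[0,0,0],0],[[0,0,0],0],[[0,0,0],0],[[0,0,1],0],[[0,0,3],0],[[0,0,4],0],[[0.7,-1,4],0],[[0.7,-1,4],0],[[0.7,-1,0],0],[[0.7,-1,0],0],[[0,0,0],0],[[0,0,0],0],[[0,0,0],0]]' 0.6
python3 - <<'E'
from h import *
d=snap('wrist','w23.png');g=cv2.cvtColor(d['color'],cv2.COLOR_RGB2GRAY)
for n,P in(('gdot',[.372,.239,.026]),('gtip',[.3336,.3405,.012]),('brk grip top',[.4654,.3238,.026]),('brk corner',np.array([.4654,.3238,.026])+[-.005*np.cos(1.94)+.026*np.sin(1.94),-.005*np.sin(1.94)-.026*np.cos(1.94),0]),('socket',[.3849,.3408,.04])):print(n,np.round(proj(d,P),1))
u,v=map(int,proj(d,[.425,.294,.014]))
for r in range(v-75,v+65,3):print(r,''.join('#' if k<48 else '+' if k<80 else '-' if k<120 else ':' if k<150 else '.' for k in g[r,u-80:u+80]))
print(u-80)
E
```

```text
time_s: 61.27
ee_pos: [0.4123, 0.3003, 0.1823]
eef_rot: [-3.139, 0.0, 1.951]
force: [-0.0, -0.8, 0.7]
grip_width: 0.0564
grip_force: 0.0
gdot [205.8 220. ]
gtip [206.  119.1]
brk grip top [314.6 180.6]
brk corner [338.5 185.5]
socket [249.8 138.2]
114 ++++--:::::::::::-::---++++++++++++++++++++++++++++++++++++++++++++++-----------------------:::::::.:::::::::.:::.......::------------------------:.............
117 +++++++--::::::-++++++++++++++++++++++++++++++++++++++++++++++++++++++++++++++-++++++----------------------------:.....:-------------------------::.............
120 ++++###+-:::::-----------------++++++++++++++++++++++#######++++##++#####++++--+-++++----------------------------::::::---------------------------:.............
123 +++++###+----------------------++++++++++++++++++######++++++++++++++++++++##+++-++++--------------------------------------------------------++++-----:::::.....
126 ++++####+----------------------++++++++++++++++####++++++++####++++++++++++++##++++++++-++-+-+----------------------------------------------++++----:...........
129 +++++###+--------------
[... 6206 characters left out ...]
#########++++----------------------+
243 +++++++++++##############+---------------------++#########################++++--::::::::--+++++++++++++++++++++++++++++################+++---------------------+
246 +++++++++###############++---------------------++################+++++++++++++-:::::::::-++++++++++++++++++++++++++++++#################++++--------------------
249 ++++++++###############++----------------------++#######+#++++++++++++++++++++-:::::::::-+++##++###++#######++##+++##++###################++++------------------
252 ++++++################++------------------------++#####+########+###+++++#+#++-:::::::::--+++++++++++++++++++++++++++++++++################+++++----------------
188
```

```bash
python3 - <<'E'
from h import *
d=load('wrist');g=cv2.cvtColor(d['color'],cv2.COLOR_RGB2GRAY)
a=1.94;X=np.array([np.cos(a),np.sin(a),0]);Y=np.array([-X[1],X[0],0]);G=np.array([.4654,.3238,0])
B=lambda x,y,z:np.round(proj(d,G+x*X+y*Y+[0,0,z]),0)
print('corner',B(-.005,-.026,.026),'yend',B(-.005,.036,.026),'xend',B(.057,-.026,.026),'inner',B(.005,-.016,.026),'xend in',B(.057,-.016,.026))
print('rim TR',np.round(proj(d,[.4802,.4091,.018])),np.round(proj(d,[.5455,.2444,.018])))
for r in range(95,205,4):print(r,''.join('#' if k<48 else '+' if k<80 else '-' if k<120 else ':' if k<150 else 'o' if k<185 else '.' for k in g[r,270:375]))
E
```

```text
corner [338. 185.] yend [281. 185.] xend [342. 127.] inner [330. 176.] xend in [333. 127.]
rim TR [359. 110.] [348. 266.]
95 :::oo....................................................................................................
99 ::::oo...................................................................................................
103 :::::o...................................................................................................
107 ------:::o..ooooooo......ooo.......ooo....o........oo....................................................
111 ++++++++--:::::::::::::::::::::::::::::-------++++------+++---------------------------++-:...............
115 ------------------------------:ooooooo:-------------------------:ooooooooooooooooooo::---o...............
119 +++----------------------------:oooo::--------------------------:ooooooooooooooooooo::---o...............
123 +++--------------------------------------------------------++++-----:::::ooooooooooo:---:................
127 +++++-+---+-----------------------------------------------++++---:........oooooooooo:---:.......
[... 1399 characters left out ...]
......oooo::::::---:....................
183 -::::::--++++----:ooooooo:::oooooooooooooooooooooooooo.o..............oo:::::::::---:....................
187 -:::::::::::::::::oo::::::::::::::::::::::::::::::ooooooo:o::::::::::::::::::::::-+-o....................
191 -::::::::::::::::ooo::::::::::::::::::::::::::::::o:oooo::::::::::::::::::::::::--+:.....................
195 ::::::::::::::::::o::::::::::::--+++++++++++--::::::::::::::::::::::::::::::::::---:.....................
199 ::::::::::::::::::::::::::::::--++++++++++++--::::::::::::::::::::::::::::::::::-+-o.....................
203 ::::::::::::::::::::::::::::::--++++++++++++-::::::::::::::::::::::::::::::::::--+:......................
```

The bracket, socket and gauge all sit within about 2 mm of their cavities. They were released below foam level without any contact force. Handing in.

```bash
python3 -c "
from station import ctrl
print(ctrl.hand_in())"
```

```text
the job is handed in; nothing more can be done
None
```

I handed the job in at about 61 s of the 210 s, without being told the verdict: the head is clamped on the blade height and the gauge blade, bracket and socket are in their cavities (spanner and key were absent). The head height and seating come from camera and touch checks only, and the head was not checked again after the blade was drawn out.

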